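# Release and push out a lamp unit's filter slide with a pin tool

## Task

Take the pin tool out of its black holder, and with its tip press down the spring button at the bottom of the small square well in the lamp unit's filter slide; keeping the button down, push the slide with the pin all the way out until it stays out by itself, then put the tool back in its holder, fully seated. Only the pin tool may touch the lamp unit, with never more than 18 N; leave everything else where it is.

Things in the scene. Friction and masses are not known exactly. Their poses are not given: they have to be found in the camera images.
- lamp_unit: grey unit fixed to the table, 150 x 84 mm, 60 mm high; over its +x end a bridge 50 mm long with a lens disc, top 89 mm above the table. Origin: centre of the underside; x (level) is the way the slide comes out, z up. It carries the slide. The latch holds the slide home until the well's button is 4 mm down; if the button is let up on the way, a spring draws the slide back home.
- filter_slide (a joint): how far the aluminium filter slide (42 mm wide, top flush with the unit's top) stands out along the unit's +x, m: 0 home and latched, 0.042 at its rubber end stop. A spring draws it home with 2.5 N (home) to 3.6 N (out), plus 0.6 N friction. When the button is let up with the slide 0.038 or more out, the latch catches and it rests at 0.0375.
- button_well (a point): centre of the mouth of the 12 x 12 mm square well in the slide's top, 60 mm above the table; at home 50 mm behind the unit's centre; moves with the slide; x is the way out. The button's head is the well's floor, 3 to 20 mm down: it differs and is not measured, feel for it. It yields at 3 N, then 1 N per mm: slide free at 4 mm (7 N), hard stop at 6 mm (9 N). The pin pushes on the +x wall.
- pin_tool: loose pin tool, 70 g, 114 mm long, upright in the holder, pin down. Origin at the pin's tip, z up the tool. From the tip: steel pin 6 mm thick to 40 mm, round collar 26 mm wide to 46 mm, black square handle 15 x 15 mm to 108 mm (flat sides along x and y), end knob 17 mm wide to 114 mm.
- tool_center (a point): middle of the tool's square handle, 77 mm above the tip; axes as the tool's.
- tool_tip (a point): the flat tip of the pin (the tool's origin).
- pin_holder: black holder block fixed to the table, 64 x 64 mm, 44 mm high, on a 76 x 76 mm foot. Origin: centre of the underside, z up.
- holder_mouth (a point): centre of the mouth of the holder's upright round hole, 14 mm wide, in the block's top 44 mm above the table. Seated, the tool's collar rests on the block and the tip is 40 mm below this point.
- lens_ring: bystander: round dark lens ring, 58 x 50 x 8 mm, lying beyond the holder
- tweezers: bystander: steel tweezers, 128 mm long, lying beyond the lamp unit
- loupe: bystander: black loupe with a white rim, 39 mm wide, 40 mm high
- dropper_bottle: bystander: brown dropper bottle, 32 mm wide, 102 mm high
- hex_key: bystander: black hex key, 78 mm long, near the table's front edge
- round_tin: bystander: round flat tin, 67 mm wide, 24 mm high, near the front edge
There are look-alikes about, which are no part of the job. There is more than one size of the pin_holder; the job needs the smaller.

How it is judged:
By the outcome, as a careful person would: the job done as asked, in the order asked, and still so for the second after the job is handed in, with the robot touching nothing.
It also fails if it takes over 54 s, if anything falls off the work surface, if the arm or the gripper's body presses on something with over 40 N, if the wrist force passes 120 N, or if a joint passes its speed limit or range.

## Robot

A 6-joint arm with a two-finger parallel gripper is mounted at the origin on a cart in front of the work surface, level with it; the furniture and walls round the work are solid. World frame = base frame: x ahead of the robot, y to its left, z up, the work surface at z = 0. Lengths are in m, angles in rad, forces in N, time in s.
With the tool pointing down it reaches from about 0.35 to 0.925 m from the base axis. Payload 6.4 kg.
Tool frame: the origin (TCP) lies midway between the tips of the shut fingers; the grasp point (between the pads) lies 19 mm behind it; z points along the fingers, y is the direction in which the jaws open and shut (so a half turn about z gives the same grasp; the last joint's range is limited). The gripper opens to 85 mm and grips with 20 to 120 N. Pads are 22 mm wide; open, the fingers measure 114 mm over their backs; the gripper's body (76 mm by 85 mm) begins 54 mm behind the grasp point. The pads swing forward as they close: fully open they stand 13 mm farther back than shut.
Start: joints at [0.989, 0.245, 1.558, -0, 1.339, -0.174], TCP at [0.258, 0.597, 0.231] pointing down, gripper open.
Joint ranges: [-3.13, 3.13], [-1.02, 2.26], [0.13, 2.54], [-0.95, 4.09], [0.21, 2.88], [-2.74, 2.74]. Speed limits (rad/s): [2.57, 2.57, 3.14, 3.14, 3.14, 3.14].

## Interface

Orientations are given as a unit quaternion [x, y, z, w].
In Python, from rig import bot gives the robot as it stands.
- The arm moves only by the shell command python3 -m crank 'ROWS' [FORCE]. ROWS is JSON, a list of rows, each an object of numbers: "tx", "ty", "tz": the shift along the tool's x, y, z in cm; "ax", "ay", "az": the turn, a rotation vector about the tool's x, y, z in rad; "grip": the opening, from 0 (shut) to 1 (fully open). In form: [{"tx": .., "ty": .., "tz": .., "ax": .., "ay": .., "az": .., "grip": ..}, ...]. A call has 1 to 10 rows; each row is the pose to reach, as a shift and turn from the pose measured when the call began, along the tool's axes at that moment; what a row does not reach only later rows make up. A row lasts 1/10 s, in which the tool goes at most 50 mm and 8.59 degrees, less where a joint would pass 70% of its speed; a pose out of reach is approached as far as the arm can. A call with a gripper value outside its range is refused whole. The fingers move at their own pace and stop on an object; FORCE is the grip in N (left out, the last holds). Time passes only in rows, so rows that repeat a pose let the fingers close. It gives the time, the measured TCP pose, the force and the opening at its end, in the units of the state.
- bot.state(): the state, without advancing time (a new reading comes with each control period).
- bot.capture(name): name is "scene" or "side" or "wrist"; returns a dict with "img" (400x640x3 uint8, red, green, blue), "fx", "fy", "cx", "cy" (pixels), "k1" (the pictures are not rectified: a ray, as slopes to the right and down, at radius r is drawn at 1 + k1 r^2 times it, then the intrinsics apply), "world_from_camera" (4x4, takes a point from camera to world coordinates). Camera axes: x right, y up, looking along -z (the intrinsics and any distortion apply to the point x, -y, -z); pixel columns grow to the right and rows downward; lengths in m; the calibration is good to about 2 mm. A picture is of the moment at which its call begins. There is no depth.
- bot.job_done(): hands the job in, once; it reports no verdict.
The state is a dict: "t": time; "joint_positions": joint angles; "qvel": joint speeds; "effort": joint torques, N m; "tcp_pos": TCP position; "ee_rot": TCP orientation; "force": force on the tool from outside, world axes, zero at the start; "torque": the same for the moment, N m; "width": finger opening in m.
Only numpy, scipy, OpenCV 4.12 (cv2) and the standard library are available. Lean on these libraries where they do the work, as an engineer would, in place of code of your own. Each camera call takes 0.05 s, during which the arm holds its last target.

## Working session

There is one attempt and no reset: what is moved stays moved. The work goes in short steps, Python scripts to look and compute and a shell command to move; the robot and the scene stay as the last step left them, time stands still between calls to the robot, and variables do not carry over. Pictures are saved under pics/ and viewed, and the job is handed in when it is done.

```bash
ls; mkdir -p pics
cat > h.py <<'E'
import numpy as np, cv2, json
from rig import bot
def cap(n,f):
    c=bot.capture(n); cv2.imwrite('pics/'+f+'.png',c['img'][:,:,::-1]); 
    np.savez('pics/'+f+'.npz',**c); return c
def load(f): return dict(np.load('pics/'+f+'.npz'))
def ray(c,u,v):
    K=np.array([[c['fx'],0,c['cx']],[0,c['fy'],c['cy']],[0,0,1]],float)
    p=cv2.undistortPoints(np.array([[[u,v]]],float),K,np.array([float(c['k1']),0,0,0]))[0,0]
    T=c['world_from_camera']; d=T[:3,:3]@np.array([p[0],-p[1],-1]); return T[:3,3],d
def atz(c,u,v,z):
    o,d=ray(c,u,v); return o+d*(z-o[2])/d[2]
def proj(c,P):
    T=c['world_from_camera']; q=T[:3,:3].T@(np.asarray(P,float)-T[:3,3]); x,y=q[0]/-q[2],-q[1]/-q[2]
    s=1+c['k1']*(x*x+y*y); return np.array([c['fx']*x*s+c['cx'],c['fy']*y*s+c['cy']])
def tri(L):
    A=np.zeros((3,3));b=np.zeros(3)
    for c,u,v in L:
        o,d=ray(c,u,v); d=d/np.linalg.norm(d); M=np.eye(3)-np.outer(d,d); A+=M;b+=M@o
    return np.linalg.solve(A,b)
def crop(f,x0,y0,x1,y1,s,out):
    im=cv2.imread('pics/'+f+'.png')[y0:y1,x0:x1]; cv2.imwrite('pics/'+out+'.png',cv2.resize(im,None,fx=s,fy=s,interpolation=cv2.INTER_CUBIC))
E
python3 - <<'E'
from h import *
for n in['scene','side','wrist']:
    c=cap(n,n+'0'); print(n,c['fx'],c['k1'],c['world_from_camera'].round(3).tolist())
print(bot.state())
E
```

```text
pics
scene 464.8936126308149 -0.10916531009600795 [[0.833, 0.423, -0.357, 0.041], [-0.554, 0.64, -0.532, -0.754], [0.004, 0.641, 0.767, 1.179], [0.0, 0.0, 0.0, 1.0]]
side 464.0045264710957 -0.08812688416555575 [[0.968, 0.107, -0.227, 0.208], [-0.251, 0.46, -0.851, -1.301], [0.013, 0.881, 0.473, 0.777], [0.0, 0.0, 0.0, 1.0]]
wrist 334.1084814142112 -0.019488871540572394 [[0.396, -0.886, -0.241, 0.198], [0.918, 0.383, 0.104, 0.622], [0.0, -0.262, 0.965, 0.371], [0.0, 0.0, 0.0, 1.0]]
{'t': 0.15, 'joint_positions': array([ 9.88891200e-01,  2.45648751e-01,  1.55870492e+00, -3.38553478e-05,
        1.33868841e+00, -1.74098075e-01]), 'qvel': array([ 0.00017029, -0.00289632, -0.00387263,  0.00104531, -0.00037263,
        0.000444  ]), 'effort': array([-1.30331970e-03, -4.29993045e+01, -3.26547933e+01, -1.85682402e-04,
        3.63006628e-03,  1.72936609e-05]), 'tcp_pos': array([0.25755962, 0.59634549, 0.23045222]), 'ee_rot': array([ 2.02489645e-01,  9.79284136e-01, -6.79632784e-04, -2.52158373e-04]), 'force': array([0.4376713 , 0.24637414, 0.83677797]), 'torque': array([-0.03467606, -0.08051362,  0.01178637]), 'width': 0.08530272289863115}
```

View pics/scene0.png

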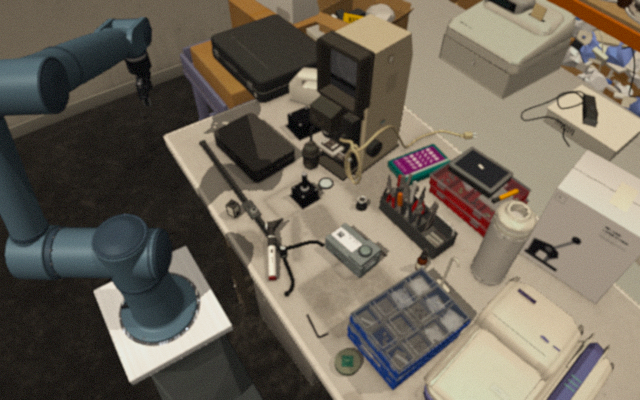

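View pics/side0.png

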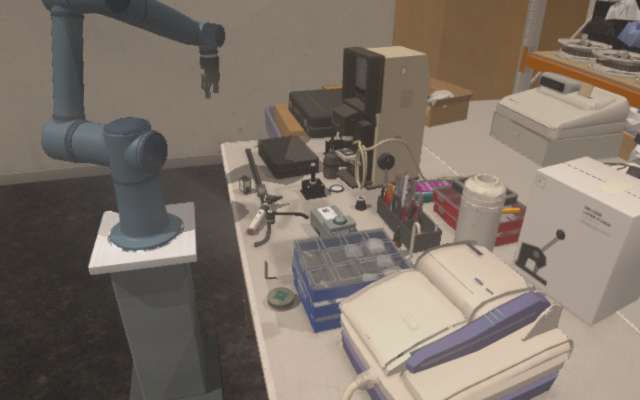

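View pics/wrist0.png

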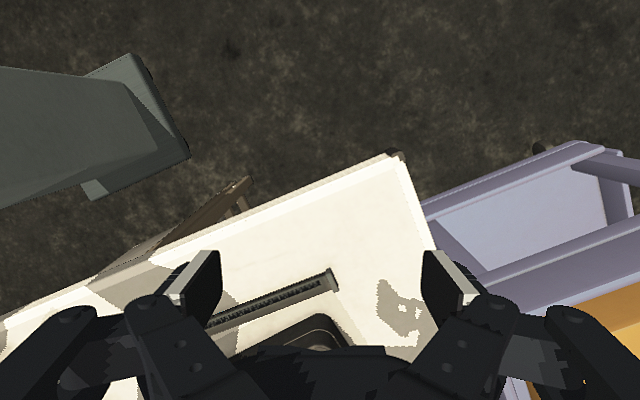

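Run:
```python
from h import *
crop('scene0',220,90,420,290,3,'sc1'); crop('side0',220,120,420,260,4,'sd1')
```

```text
(no output)
```

View pics/sc1.png

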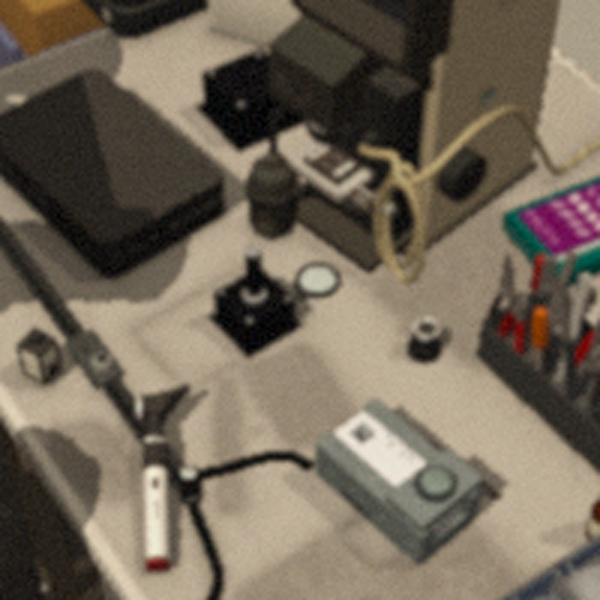

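View pics/sd1.png

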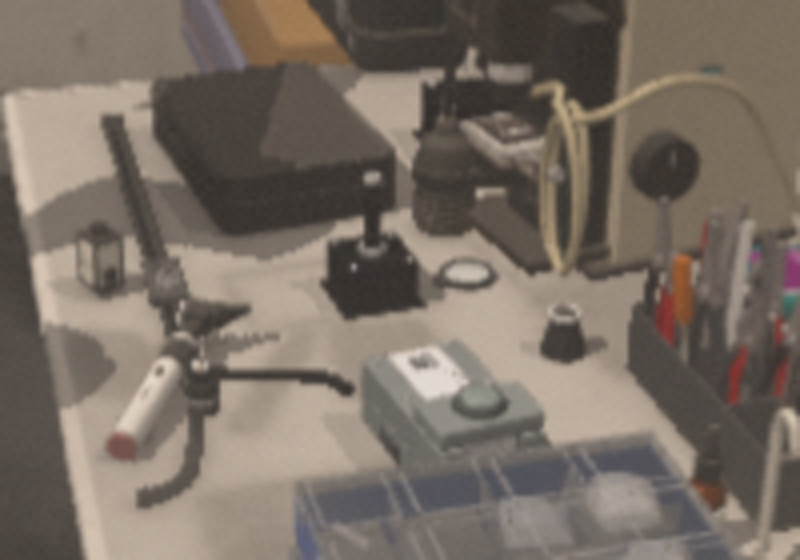

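Run:
```python
from h import *
s=load('scene0');d=load('side0')
print('knob',tri([(s,304,174.5),(d,313,164)]))
# holder top corners scene approx, at z=.044
for n,u,v in[('L',292,189),('B',303,181),('R',319.5,195),('F',304,202)]: print(n,atz(s,u,v,.044)[:2])
print('holder ctr',atz(s,305,190,.044))
for n,u,v in[('well',341,235)]: print(n,atz(s,u,v,.06))
# lamp top corners
for n,u,v in[('L',327,239),('B',345,225),('F',360,270),('F2',382,250)]: print(n,atz(s,u,v,.06))
print('bigholder',atz(s,300,124,.05))
print('loupe',atz(s,362,203,0.02),'bottle',atz(s,422,260,.05))
```

```text
knob [0.56033373 0.1082481  0.12063638]
L [0.52743124 0.13642962]
B [0.57639724 0.14664613]
R [0.58804314 0.06523118]
F [0.53042727 0.06786777]
holder ctr [0.56053355 0.1093002  0.044     ]
well [ 0.54659148 -0.11263646  0.06      ]
L [ 0.50371187 -0.10172167  0.06      ]
B [ 0.57823342 -0.0888275   0.06      ]
F [ 0.5209642  -0.24152401  0.06      ]
F2 [ 0.61484368 -0.22256799  0.06      ]
bigholder [0.71768244 0.39122375 0.05      ]
loupe [ 0.69602295 -0.02246915  0.02      ] bottle [ 0.69499388 -0.30997602  0.05      ]
```

```bash
cat >> h.py <<'E'
from scipy.spatial.transform import Rotation as Ro
def go(p,xang):
    s=bot.state(); R=Ro.from_quat(s['ee_rot'])
    a=np.radians(xang); x=np.array([np.cos(a),np.sin(a),0]); z=np.array([0,0,-1.]); 
    T=Ro.from_matrix(np.c_[x,np.cross(z,x),z])
    t=R.inv().apply(np.asarray(p)-s['tcp_pos'])*100; w=(R.inv()*T).as_rotvec()
    print('t_cm',t.round(3),'a',w.round(4)); 
def st():
    s=bot.state(); R=Ro.from_quat(s['ee_rot']).as_matrix()
    print('t %.2f'%s['t'],'tcp',s['tcp_pos'].round(4),'xang %.2f'%np.degrees(np.arctan2(R[1,0],R[0,0])),'z',R[:,2].round(4),'F',s['force'].round(2),'M',s['torque'].round(3),'w %.4f'%s['width'])
E
python3 - <<'E'
from h import *
go([.62,0,.30],180); st()
E
```

```text
t_cm [-56.921 -40.38   -6.909] a [-0.0014 -0.0005 -0.4078]
t 0.15 tcp [0.2576 0.5963 0.2305] xang 156.63 z [-8.0e-04 -1.2e-03 -1.0e+00] F [0.44 0.25 0.84] M [-0.035 -0.081  0.012] w 0.0853
```

```bash
python3 -m crank '[{"tx":-5,"ty":-3,"tz":-2,"az":-0.1},{"tx":-9,"ty":-6,"tz":-4,"az":-0.2},{"tx":-13,"ty":-9,"tz":-6,"az":-0.3},{"tx":-17,"ty":-12,"tz":-6.9,"az":-0.408},{"tx":-21,"ty":-15,"tz":-6.9,"az":-0.408},{"tx":-25,"ty":-18,"tz":-6.9,"az":-0.408},{"tx":-29,"ty":-21,"tz":-6.9,"az":-0.408},{"tx":-33,"ty":-23.5,"tz":-6.9,"az":-0.408},{"tx":-37,"ty":-26,"tz":-6.9,"az":-0.408},{"tx":-41,"ty":-29,"tz":-6.9,"az":-0.408}]'
python3 - <<'E'
from h import *
go([.62,0,.30],180); st()
E
```

```text
t_cm [-56.921 -40.38   -6.909] a [-0.0014 -0.0005 -0.4078]
t 0.15 tcp [0.2576 0.5963 0.2305] xang 156.63 z [-8.0e-04 -1.2e-03 -1.0e+00] F [0.44 0.25 0.84] M [-0.035 -0.081  0.012] w 0.0853schema error: expected keys tx, ty, tz, ax, ay, az, grip
```

All seven keys are required.

```bash
python3 -m crank '[{"tx":-5,"ty":-3,"tz":-2,"ax":0,"ay":0,"az":-0.1,"grip":1},{"tx":-9,"ty":-6,"tz":-4,"ax":0,"ay":0,"az":-0.2,"grip":1},{"tx":-13,"ty":-9,"tz":-6,"ax":0,"ay":0,"az":-0.3,"grip":1},{"tx":-17,"ty":-12,"tz":-6.9,"ax":0,"ay":0,"az":-0.408,"grip":1},{"tx":-21,"ty":-15,"tz":-6.9,"ax":0,"ay":0,"az":-0.408,"grip":1},{"tx":-25,"ty":-18,"tz":-6.9,"ax":0,"ay":0,"az":-0.408,"grip":1},{"tx":-29,"ty":-21,"tz":-6.9,"ax":0,"ay":0,"az":-0.408,"grip":1},{"tx":-33,"ty":-23.5,"tz":-6.9,"ax":0,"ay":0,"az":-0.408,"grip":1},{"tx":-37,"ty":-26,"tz":-6.9,"ax":0,"ay":0,"az":-0.408,"grip":1},{"tx":-41,"ty":-29,"tz":-6.9,"ax":0,"ay":0,"az":-0.408,"grip":1}]'
python3 - <<'E'
from h import *
go([.62,0,.30],180); st()
E
```

```text
t: 1.15
tcp_pos: [0.5127, 0.1774, 0.2996]
ee_rot: [-0.0, 1.0, -0.001, -0.0]
force: [0.5, 1.0, -0.2]
width: 0.0855
t_cm [-10.725 -17.738  -0.03 ] a [-0.0011 -0.0008  0.0002]
t 1.15 tcp [0.5127 0.1774 0.2996] xang -179.99 z [-8.0e-04 -1.1e-03 -1.0e+00] F [ 0.54  1.04 -0.24] M [-0.056  0.004  0.039] w 0.0855
```

```bash
python3 -m crank '[{"tx":-3,"ty":-4,"tz":0,"ax":0,"ay":0,"az":0,"grip":1},{"tx":-5,"ty":-8,"tz":0,"ax":0,"ay":0,"az":0,"grip":1},{"tx":-8,"ty":-12,"tz":0,"ax":0,"ay":0,"az":0,"grip":1},{"tx":-10,"ty":-16,"tz":0,"ax":0,"ay":0,"az":0,"grip":1},{"tx":-10.7,"ty":-17.7,"tz":0,"ax":0,"ay":0,"az":0,"grip":1},{"tx":-10.7,"ty":-17.7,"tz":0,"ax":0,"ay":0,"az":0,"grip":1},{"tx":-10.7,"ty":-17.7,"tz":0,"ax":0,"ay":0,"az":0,"grip":1}]'
python3 - <<'E'
from h import *
cap('wrist','w1'); st()
E
```

```text
t: 1.85
tcp_pos: [0.6193, 0.0011, 0.2993]
ee_rot: [-0.0, 1.0, -0.0, -0.001]
force: [-0.4, 0.4, -0.0]
width: 0.0853
t 1.90 tcp [0.6192 0.0017 0.2996] xang -179.92 z [-1.3e-03 -6.0e-04 -1.0e+00] F [-0.08  0.18 -0.02] M [ 0.005 -0.029 -0.008] w 0.0854
```

View pics/w1.png

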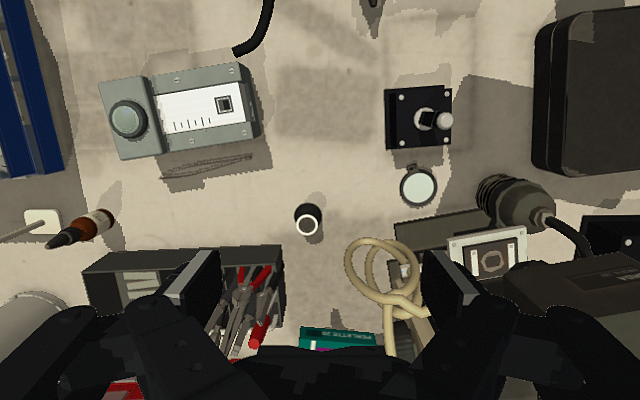

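Run:
```python
from h import *
crop('w1',90,50,270,170,4,'w1l'); crop('w1',370,70,470,210,5.5 and 4,'w1h')
```

```text
(no output)
```

View pics/w1l.png

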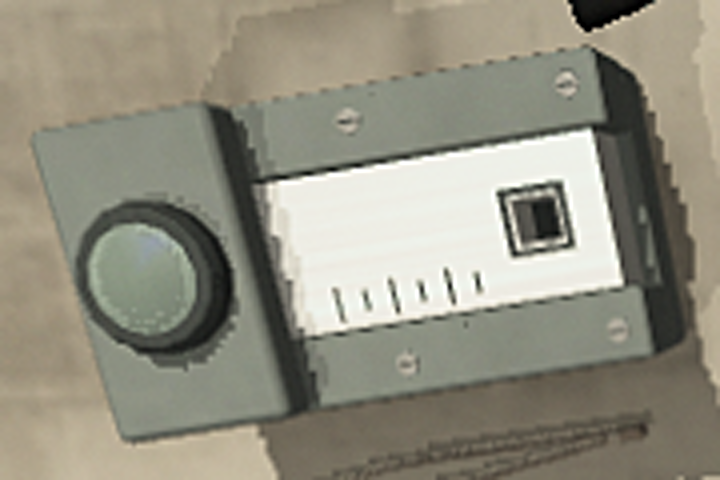

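View pics/w1h.png

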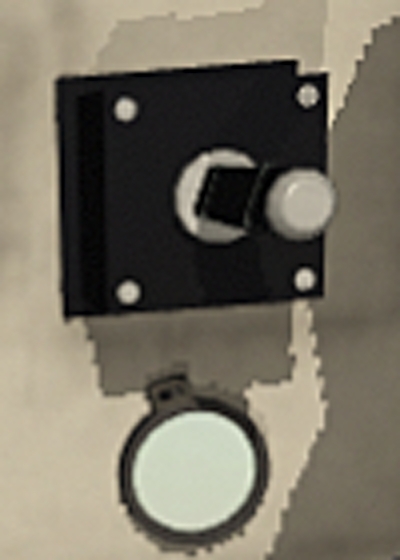

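Run:
```python
from h import *
c=load('w1')
def L(x,y): return 90+x/4,50+y/4
def H(x,y): return 370+x/4,70+y/4
S=[atz(c,*H(*q),.044)[:2] for q in[(125,109),(307,95),(304,279),(128,292)]]
S=np.array(S);print('screws',S.round(4).tolist(),'mean',S.mean(0)); 
print('yaw',[np.degrees(np.arctan2(*(S[b]-S[a])[::-1])) for a,b in[(0,1),(3,2),(3,0),(2,1)]], [np.linalg.norm(S[a]-S[b]) for a,b in[(0,1),(1,2)]])
print('knob',atz(c,*H(298,203),.118),'collar',atz(c,*H(218,195),.050))
F=np.array([atz(c,*L(*q),.06)[:2] for q in[(498,188),(560,180),(575,247),(513,256)]]);print('well',F.mean(0),[np.linalg.norm(F[i]-F[i-1]) for i in range(4)])
E=[[atz(c,*L(*q),.06)[:2] for q in p] for p in[((595,127),(280,180)),((622,288),(315,337)),((590,47),(245,103)),((650,353),(310,405))]]
print('lampyaw',[np.degrees(np.arctan2(*(b-a)[::-1])) for a,b in E])
s=load('scene0');d=load('side0')
print(proj(s,[*S.mean(0),.044]),proj(s,[*F.mean(0),.06]),proj(d,[*F.mean(0),.06]),proj(d,[*S.mean(0),.118]))
```

```text
screws [[0.5417, 0.0926], [0.5377, 0.1444], [0.5895, 0.1484], [0.5934, 0.0967]] mean [0.56558199 0.12051407]
yaw [np.float64(94.46088779816812), np.float64(94.32463956204819), np.float64(-175.52465235516613), np.float64(-175.51320640505796)] [np.float64(0.05188924511160627), np.float64(0.052019696129236556)]
knob [0.56514917 0.11769238 0.118     ] collar [0.56533719 0.11925303 0.05      ]
well [ 0.54986889 -0.10525229] [np.float64(0.018272280788818224), np.float64(0.01724523292233472), np.float64(0.01798324322886425), np.float64(0.017507041011325143)]
lampyaw [np.float64(-81.26300830900455), np.float64(-81.38325098879918), np.float64(-81.73378682396371), np.float64(-81.603066946474)]
[304.4656165  187.22962613] [340.46841044 232.83739743] [325.49934784 210.33043884] [312.9811939  163.44718347]
```

Run:
```python
from h import *
go([.625,.120,.22],184.4)
```

```text
t_cm [-0.605 11.838  7.95 ] a [-0.0005 -0.0014 -0.0755]
```

```bash
python3 -m crank '[{"tx":-0.6,"ty":4,"tz":2.6,"ax":0,"ay":0,"az":-0.075,"grip":1},{"tx":-0.6,"ty":8,"tz":5.3,"ax":0,"ay":0,"az":-0.075,"grip":1},{"tx":-0.6,"ty":11.8,"tz":7.9,"ax":0,"ay":0,"az":-0.075,"grip":1},{"tx":-0.6,"ty":11.8,"tz":7.9,"ax":0,"ay":0,"az":-0.075,"grip":1},{"tx":-0.6,"ty":11.8,"tz":7.9,"ax":0,"ay":0,"az":-0.075,"grip":1}]'
python3 - <<'E'
from h import *
cap('wrist','w2'); st()
c=load('w2'); print(proj(c,[.565,.119,.118]),proj(c,[.565,.119,.044]))
E
```

```text
t: 2.4
tcp_pos: [0.6238, 0.1218, 0.2201]
ee_rot: [-0.04, 0.999, -0.0, -0.001]
force: [0.1, -0.2, 0.9]
width: 0.0854
t 2.45 tcp [0.6248 0.1207 0.2214] xang -175.51 z [-1.e-04 -7.e-04 -1.e+00] F [0.52 0.41 0.52] M [ 0.008  0.059 -0.013] w 0.0851
[324.01905394 117.79667547] [323.2016586  115.65482131]
```

View pics/w2.png

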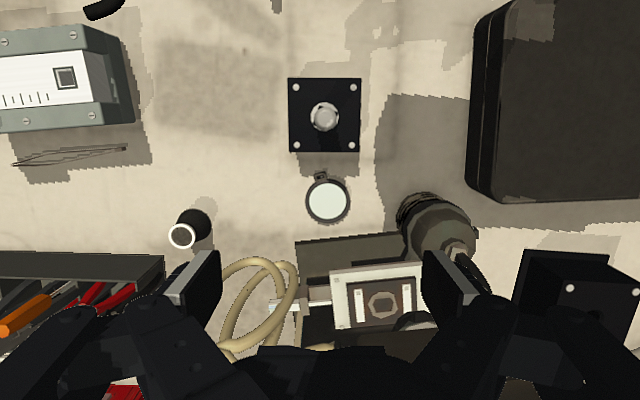

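Run:
```python
from h import *
crop('w2',280,70,370,160,8,'w2h')
```

```text
(no output)
```

View pics/w2h.png

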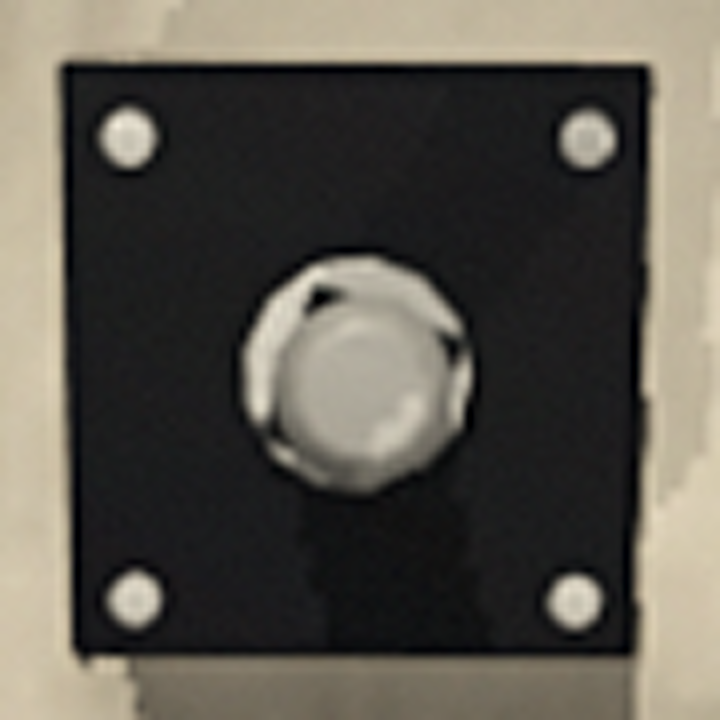

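Run:
```python
from h import *
c=load('w2')
H=lambda x,y:(280+x/8,70+y/8)
Q=[atz(c,*H(*q),.108)[:2] for q in[(312,288),(462,343),(265,440)]]
print(Q,np.degrees(np.arctan2(*(Q[1]-Q[0])[::-1])),np.degrees(np.arctan2(*(Q[2]-Q[0])[::-1])), np.linalg.norm(Q[1]-Q[0]),np.linalg.norm(Q[2]-Q[0]),(Q[1]+Q[2])/2)
print('knob',atz(c,*H(362,388),.116),'collar',atz(c,*H(358,372),.050))
S=np.array([atz(c,*H(*q),.044)[:2] for q in[(129,138),(587,138),(575,600),(134,600)]]);print('mouth',S.mean(0))
print('screwyaw',np.degrees(np.arctan2(*(S[1]-S[0])[::-1])),np.degrees(np.arctan2(*(S[2]-S[3])[::-1])))
```

```text
[array([0.55716812, 0.11477321]), array([0.56092803, 0.12889199]), array([0.57108231, 0.11150006])] 75.08791122966126 -13.237470432880338 0.014610843614645846 0.014293993273596735 [0.56600517 0.12019602]
knob [0.56546773 0.11994169 0.116     ] collar [0.56551422 0.12040193 0.05      ]
mouth [0.56584825 0.12030219]
screwyaw 94.607513341052 94.58720941699404
```

Run:
```python
from h import *
go([.5657,.1202,.15],166)
```

```text
t_cm [5.89  0.418 7.14 ] a [-7.000e-04 -1.000e-04  3.226e-01]
```

```bash
python3 -m crank '[{"tx":3,"ty":0.2,"tz":2,"ax":0,"ay":0,"az":0.14,"grip":1},{"tx":5.9,"ty":0.42,"tz":4.5,"ax":0,"ay":0,"az":0.28,"grip":1},{"tx":5.9,"ty":0.42,"tz":7.1,"ax":0,"ay":0,"az":0.323,"grip":1},{"tx":5.9,"ty":0.42,"tz":7.1,"ax":0,"ay":0,"az":0.323,"grip":1},{"tx":5.9,"ty":0.42,"tz":7.1,"ax":0,"ay":0,"az":0.323,"grip":1}]'
python3 - <<'E'
from h import *
cap('wrist','w3'); st()
go([.5657,.1202,.062],166)
E
```

```text
t: 2.95
tcp_pos: [0.5667, 0.1196, 0.1522]
ee_rot: [0.122, 0.993, -0.0, 0.001]
force: [1.7, -1.1, -0.3]
width: 0.0849
t 3.00 tcp [0.5675 0.1197 0.1529] xang 165.98 z [ 4.e-03 -8.e-04 -1.e+00] F [ 0.43 -0.62 -0.17] M [ 0.026 -0.014  0.041] w 0.0853
t_cm [2.230e-01 2.000e-03 9.094e+00] a [ 0.0002  0.0041 -0.0003]
```

View pics/w3.png

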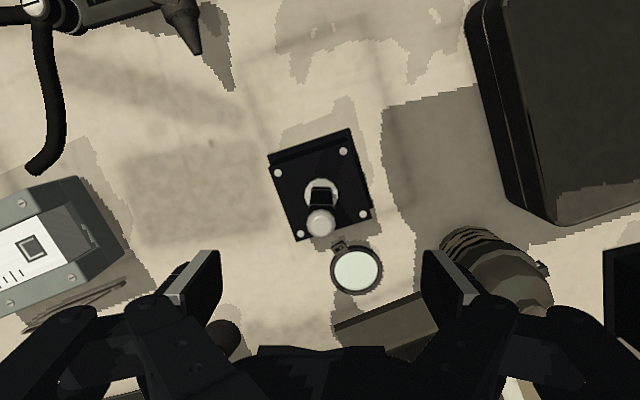

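```bash
python3 -m crank '[{"tx":0.22,"ty":0,"tz":3.5,"ax":0,"ay":0.004,"az":0,"grip":1},{"tx":0.22,"ty":0,"tz":6.5,"ax":0,"ay":0.004,"az":0,"grip":1},{"tx":0.22,"ty":0,"tz":9.1,"ax":0,"ay":0.004,"az":0,"grip":1},{"tx":0.22,"ty":0,"tz":9.1,"ax":0,"ay":0.004,"az":0,"grip":1},{"tx":0.22,"ty":0,"tz":9.1,"ax":0,"ay":0.004,"az":0,"grip":1}]'
python3 - <<'E'
from h import *
cap('wrist','w4'); st()
go([.5657,.1202,.062],166)
E
```

```text
t: 3.5
tcp_pos: [0.5674, 0.12, 0.0638]
ee_rot: [0.122, 0.993, 0.0, 0.001]
force: [0.4, -0.4, 0.6]
width: 0.0852
t 3.55 tcp [0.568  0.1201 0.0646] xang 165.99 z [ 4.4e-03  2.0e-04 -1.0e+00] F [ 0.72 -0.01  0.49] M [ 0.056 -0.067  0.017] w 0.0853
t_cm [ 0.224 -0.042  0.255] a [ 0.0013  0.0042 -0.0002]
```

View pics/w4.png

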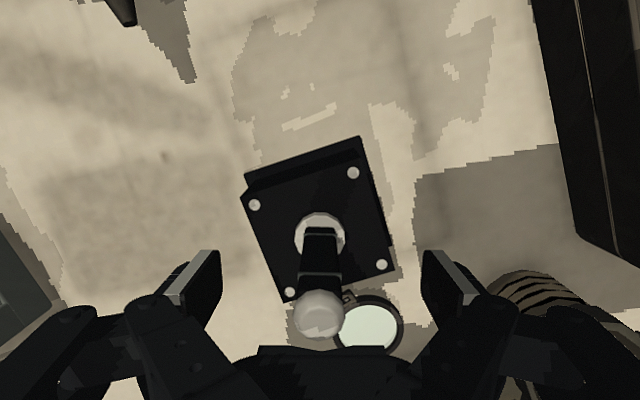

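```bash
python3 -m crank '[{"tx":0.35,"ty":0,"tz":0.3,"ax":0,"ay":0.006,"az":0,"grip":1},{"tx":0.35,"ty":0,"tz":0.3,"ax":0,"ay":0.006,"az":0,"grip":1}]'
python3 - <<'E'
from h import *
for i in range(3): st()
go([.5657,.1202,.062],166)
E
```

```text
t: 3.75
tcp_pos: [0.5658, 0.121, 0.0633]
ee_rot: [0.122, 0.993, 0.001, 0.001]
force: [-0.1, 0.8, -0.1]
width: 0.0854
t 3.75 tcp [0.5658 0.121  0.0633] xang 166.00 z [ 0.0016  0.0018 -1.    ] F [-0.06  0.8  -0.14] M [ 0.05 -0.    0.03] w 0.0854
t 3.75 tcp [0.5658 0.121  0.0633] xang 166.00 z [ 0.0016  0.0018 -1.    ] F [-0.06  0.8  -0.14] M [ 0.05 -0.    0.03] w 0.0854
t 3.75 tcp [0.5658 0.121  0.0633] xang 166.00 z [ 0.0016  0.0018 -1.    ] F [-0.06  0.8  -0.14] M [ 0.05 -0.    0.03] w 0.0854
t_cm [-0.015 -0.083  0.132] a [0.0021 0.0011 0.    ]
```

```bash
python3 -m crank '[{"tx":0,"ty":-0.03,"tz":0.08,"ax":0,"ay":0,"az":0,"grip":0},{"tx":0,"ty":-0.03,"tz":0.08,"ax":0,"ay":0,"az":0,"grip":0},{"tx":0,"ty":-0.03,"tz":0.08,"ax":0,"ay":0,"az":0,"grip":0},{"tx":0,"ty":-0.03,"tz":0.08,"ax":0,"ay":0,"az":0,"grip":0},{"tx":0,"ty":-0.03,"tz":0.08,"ax":0,"ay":0,"az":0,"grip":0},{"tx":0,"ty":-0.03,"tz":0.08,"ax":0,"ay":0,"az":0,"grip":0}]' 100
python3 - <<'E'
from h import *
cap('wrist','w5'); st()
E
```

```text
t: 4.35
tcp_pos: [0.5659, 0.1207, 0.0627]
ee_rot: [0.122, 0.993, 0.001, 0.001]
force: [-0.3, 0.5, 1.0]
width: 0.0136
t 4.40 tcp [0.5658 0.1208 0.0627] xang 166.00 z [ 0.002   0.0019 -1.    ] F [0.9  0.22 0.77] M [ 0.065 -0.073  0.047] w 0.0139
```

View pics/w5.png

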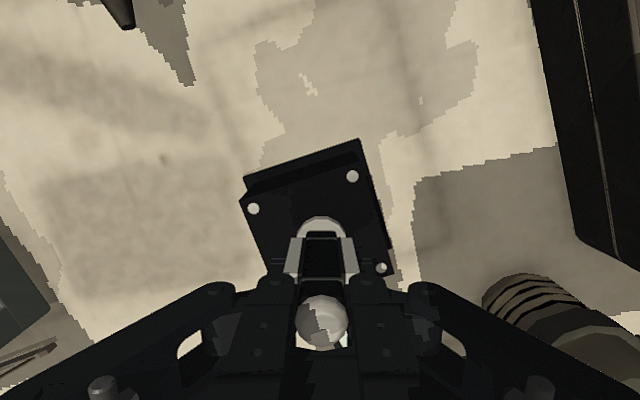

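```bash
python3 -m crank '[{"tx":0,"ty":0,"tz":-2,"ax":0,"ay":0,"az":0,"grip":0},{"tx":0,"ty":0,"tz":-5,"ax":0,"ay":0,"az":0,"grip":0},{"tx":0,"ty":0,"tz":-9,"ax":0,"ay":0,"az":0,"grip":0},{"tx":0,"ty":0,"tz":-12,"ax":0,"ay":0,"az":0,"grip":0},{"tx":0,"ty":0,"tz":-12,"ax":0,"ay":0,"az":0,"grip":0}]'
python3 - <<'E'
from h import *
st(); go([.5499,-.1053+.06,.185],188.6)
crop('w2',40,50,100,100,10,'w2w')
crop('w3',0,200,80,280,8,'w3w')
E
```

```text
t: 4.9
tcp_pos: [0.5686, 0.1206, 0.188]
ee_rot: [0.122, 0.993, 0.002, 0.006]
force: [0.6, 0.0, -0.1]
width: 0.0139
t 4.90 tcp [0.5686 0.1206 0.188 ] xang 166.00 z [ 0.0116  0.002  -0.9999] F [ 0.63  0.04 -0.06] M [-0.016  0.026 -0.016] w 0.0139
t_cm [ -2.195 -16.554   0.249] a [ 0.0025  0.0115 -0.3943]
```

View pics/w2w.png

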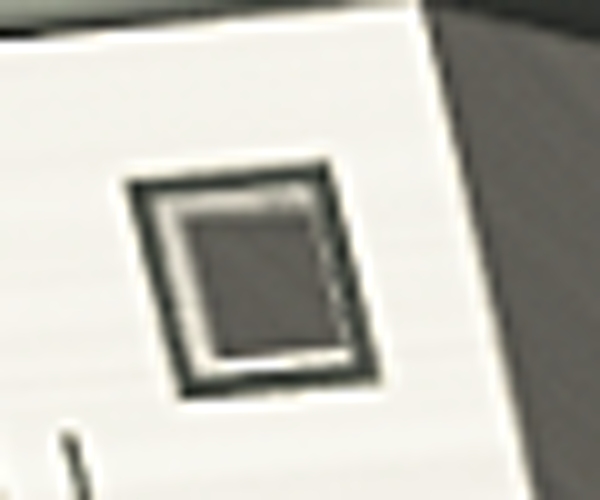

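View pics/w3w.png

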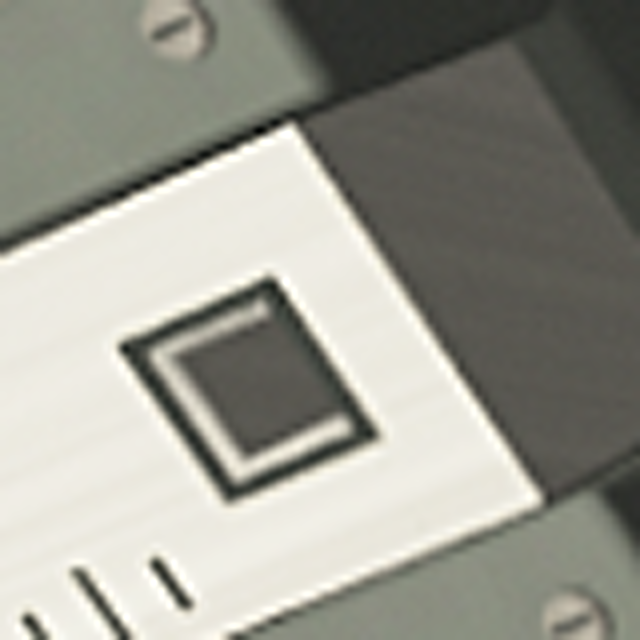

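Run:
```python
from h import *
print(atz(load('w2'),65.5,77.95,.06),atz(load('w3'),31.4,248.6,.06),atz(load('w1'),224.1,104.5,.06))
s=load('scene0');crop('scene0',310,210,370,260,10,'s0w'); print(proj(s,[.55,-.1053,.06])-[310,210])
d=load('side0');crop('side0',300,190,360,240,10,'d0w'); print(proj(d,[.55,-.1053,.06])-[300,190])
```

```text
[ 0.55014424 -0.10489976  0.06      ] [ 0.54976449 -0.10429992  0.06      ] [ 0.54988212 -0.10528239  0.06      ]
[30.5135404  22.82856608]
[25.54431458 20.33309773]
```

View pics/s0w.png

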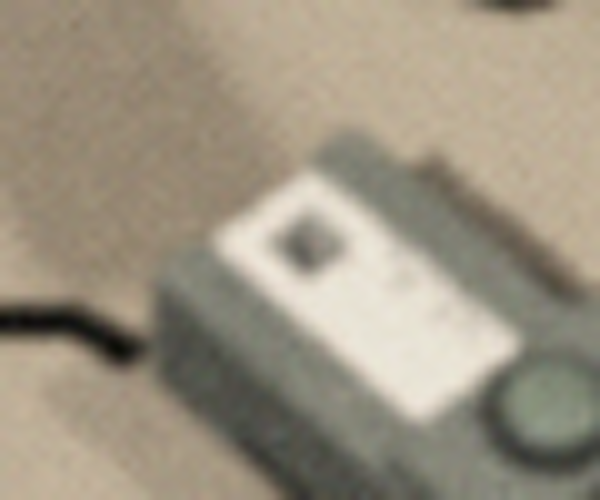

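Run:
```python
from h import *
go([.55,-.1048,.15],188.5)
```

```text
t_cm [ -3.606 -22.341   3.737] a [ 0.0026  0.0115 -0.3926]
```

```bash
python3 -m crank '[{"tx":-0.8,"ty":-4.5,"tz":0,"ax":0,"ay":0.0115,"az":-0.1,"grip":0},{"tx":-1.5,"ty":-9,"tz":0,"ax":0,"ay":0.0115,"az":-0.2,"grip":0},{"tx":-2.2,"ty":-13.5,"tz":0,"ax":0,"ay":0.0115,"az":-0.3,"grip":0},{"tx":-2.9,"ty":-18,"tz":1,"ax":0,"ay":0.0115,"az":-0.393,"grip":0},{"tx":-3.6,"ty":-22,"tz":2,"ax":0,"ay":0.0115,"az":-0.393,"grip":0},{"tx":-3.6,"ty":-22.34,"tz":3.6,"ax":0.0025,"ay":0.0115,"az":-0.393,"grip":0},{"tx":-3.6,"ty":-22.34,"tz":3.6,"ax":0.0025,"ay":0.0115,"az":-0.393,"grip":0},{"tx":-3.6,"ty":-22.34,"tz":3.6,"ax":0.0025,"ay":0.0115,"az":-0.393,"grip":0},{"tx":-3.6,"ty":-22.34,"tz":3.6,"ax":0.0025,"ay":0.0115,"az":-0.393,"grip":0}]'
python3 - <<'E'
from h import *
cap('wrist','w6'); st()
go([.55,-.1048,.13],188.5)
E
```

```text
t: 5.8
tcp_pos: [0.5502, -0.104, 0.1517]
ee_rot: [-0.075, 0.997, -0.0, 0.0]
force: [-0.4, -0.5, -0.5]
width: 0.0136
t 5.85 tcp [ 0.5504 -0.104   0.152 ] xang -171.39 z [ 1.e-03 -3.e-04 -1.e+00] F [ 0.71 -0.3  -0.8 ] M [ 0.021  0.019 -0.008] w 0.0138
t_cm [ 0.053 -0.074  2.199] a [-0.0004  0.0009  0.0019]
```

View pics/w6.png

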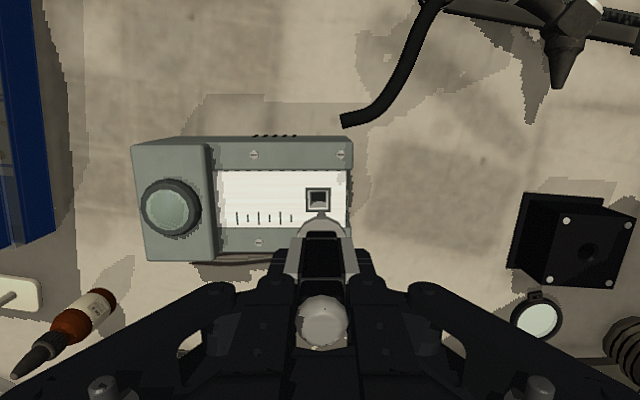

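Run:
```python
from h import *
crop('w6',280,150,360,250,8,'w6w'); cap('scene','s6'); cap('side','d6')
crop('scene0' and 's6',290,180,390,270,7,'s6w'); crop('d6',280,150,360,240,8,'d6w')
```

```text
(no output)
```

View pics/w6w.png

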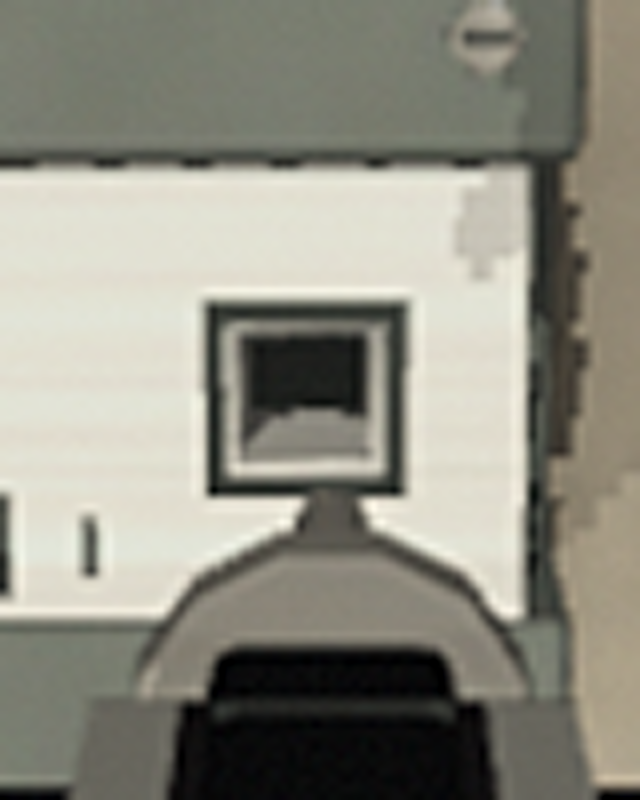

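View pics/s6w.png

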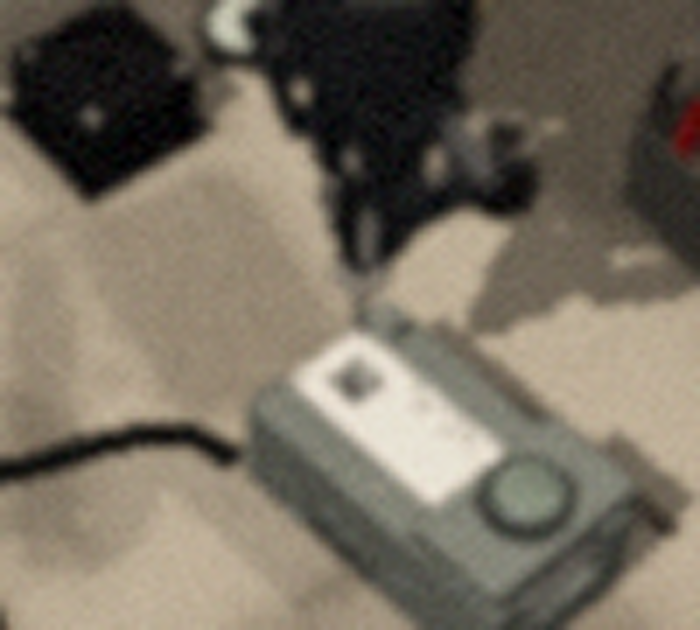

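View pics/d6w.png

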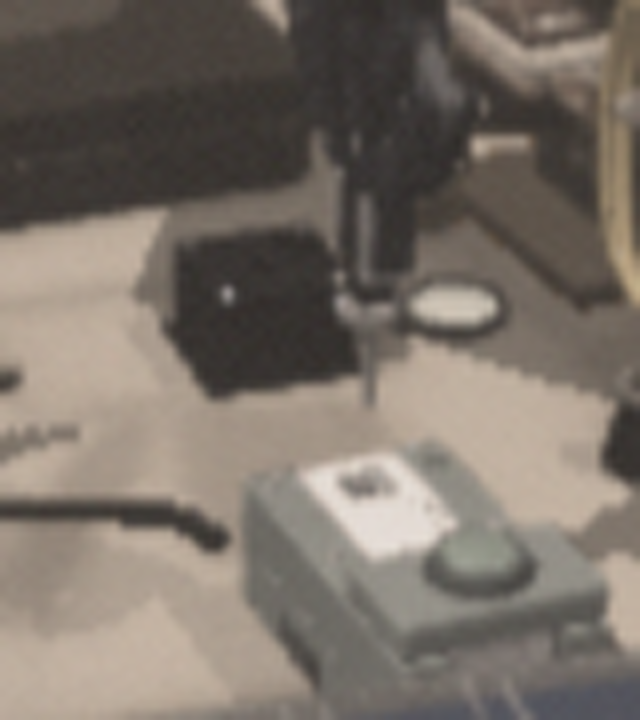

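Run:
```python
from h import *
c=load('w6')
W=np.array([atz(c,280+x/8,150+y/8,.06) for x,y in[(207,302),(407,302),(405,493),(212,493)]]).mean(0)
print('well',W)
print('pred tip px',(proj(c,[.5504,-.104,.0933])-[280,150])*8)
for z in(.093,.1): print('tip far edge',atz(c,280+332/8,150+489/8,z))
print(c['world_from_camera'].round(4)[:3,3])
d=load('d6'); print('side tip', (proj(d,[.5504,-.104,.0933])-[280,150])*8, (proj(d,W)-[280,150])*8)
s=load('s6'); print('scene tip', (proj(s,[.5504,-.104,.0933])-[290,180])*7, (proj(s,W)-[290,180])*7)
```

```text
well [ 0.54932244 -0.10619847  0.06      ]
pred tip px [331.18357176 528.90122034]
tip far edge [ 0.54724255 -0.10441321  0.093     ]
tip far edge [ 0.5450741  -0.10476611  0.1       ]
[ 0.4854 -0.1145  0.2926]
side tip [366.25431216 405.4774475 ] [363.27685262 483.99841536]
scene tip [355.56244222 320.11002212] [353.51159826 371.92792585]
```

Run:
```python
from h import *
st();go([.5496,-.1058,.1215],188.5)
```

```text
t 5.95 tcp [ 0.5504 -0.1041  0.1521] xang -171.40 z [ 1.2e-03 -4.0e-04 -1.0e+00] F [ 0.42  0.78 -1.32] M [-0.009 -0.025 -0.015] w 0.0141
t_cm [ 0.11  -0.153  3.061] a [-0.0006  0.0011  0.0018]
```

```bash
python3 -m crank '[{"tx":0.11,"ty":-0.17,"tz":1.5,"ax":0,"ay":0.001,"az":0,"grip":0},{"tx":0.11,"ty":-0.17,"tz":2.5,"ax":0,"ay":0.001,"az":0,"grip":0},{"tx":0.11,"ty":-0.17,"tz":3,"ax":0,"ay":0.001,"az":0,"grip":0},{"tx":0.11,"ty":-0.17,"tz":3,"ax":0,"ay":0.001,"az":0,"grip":0},{"tx":0.11,"ty":-0.17,"tz":3,"ax":0,"ay":0.001,"az":0,"grip":0}]'
python3 - <<'E'
from h import *
cap('wrist','w7'); st(); crop('w7',270,150,370,260,7,'w7w')
go([.5496,-.1058,.1215],188.5)
E
```

```text
t: 6.45
tcp_pos: [0.5496, -0.1059, 0.1219]
ee_rot: [-0.075, 0.997, -0.0, -0.0]
force: [0.8, -0.2, -0.4]
width: 0.0136
t 6.50 tcp [ 0.5498 -0.1061  0.1223] xang -171.40 z [ 5.e-04 -6.e-04 -1.e+00] F [ 0.7   0.64 -0.5 ] M [-0.009  0.014  0.044] w 0.0138
t_cm [0.019 0.029 0.077] a [-0.0007  0.0004  0.0018]
```

View pics/w7w.png

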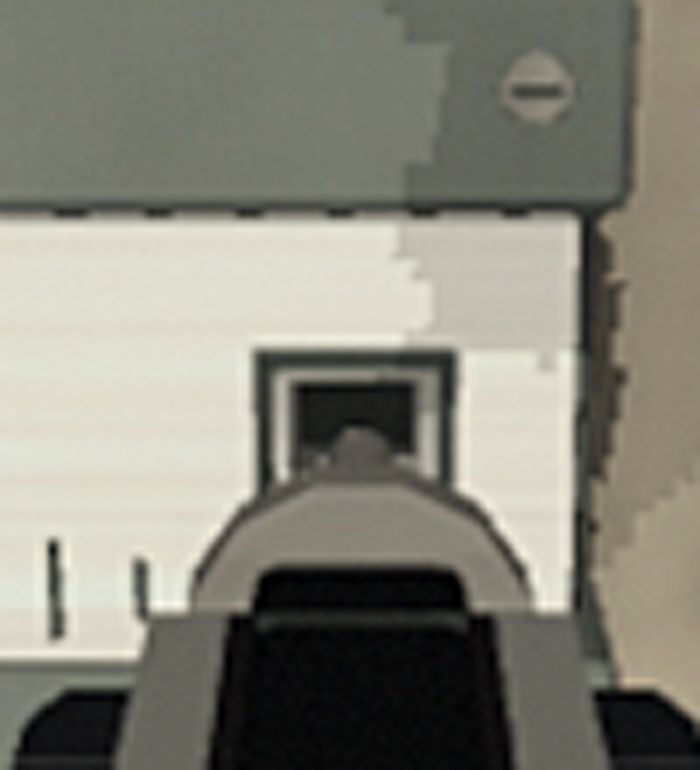

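```bash
python3 -m crank '[{"tx":0,"ty":-0.02,"tz":0.15,"ax":0,"ay":0,"az":0,"grip":0},{"tx":0,"ty":-0.02,"tz":0.3,"ax":0,"ay":0,"az":0,"grip":0},{"tx":0,"ty":-0.02,"tz":0.3,"ax":0,"ay":0,"az":0,"grip":0}]' ; python3 -c "
from h import *
st()"
```

```text
t: 6.8
tcp_pos: [0.5498, -0.1063, 0.1192]
ee_rot: [-0.075, 0.997, -0.0, 0.0]
force: [0.4, -0.2, -1.3]
width: 0.0138
t 6.80 tcp [ 0.5498 -0.1063  0.1192] xang -171.40 z [ 5.e-04 -6.e-04 -1.e+00] F [ 0.37 -0.22 -1.26] M [-0.034 -0.011 -0.019] w 0.0138
```

```bash
python3 -m crank '[{"tx":0,"ty":0,"tz":0.15,"ax":0,"ay":0,"az":0,"grip":0},{"tx":0,"ty":0,"tz":0.25,"ax":0,"ay":0,"az":0,"grip":0},{"tx":0,"ty":0,"tz":0.25,"ax":0,"ay":0,"az":0,"grip":0}]' ; python3 -c "
from h import *
st()"
```

```text
t: 7.1
tcp_pos: [0.5497, -0.1062, 0.1165]
ee_rot: [-0.075, 0.997, -0.0, 0.0]
force: [-0.1, -0.4, -0.7]
width: 0.0138
t 7.10 tcp [ 0.5497 -0.1062  0.1165] xang -171.40 z [ 1.e-04 -5.e-04 -1.e+00] F [-0.08 -0.37 -0.74] M [ 0.019 -0.017 -0.011] w 0.0138
```

```bash
python3 -m crank '[{"tx":0,"ty":0,"tz":0.15,"ax":0,"ay":0,"az":0,"grip":0},{"tx":0,"ty":0,"tz":0.25,"ax":0,"ay":0,"az":0,"grip":0},{"tx":0,"ty":0,"tz":0.25,"ax":0,"ay":0,"az":0,"grip":0}]' ; python3 -c "
from h import *
st()"
```

```text
t: 7.4
tcp_pos: [0.5495, -0.1062, 0.1137]
ee_rot: [-0.075, 0.997, -0.0, -0.0]
force: [-0.5, -0.3, -0.9]
width: 0.0139
t 7.40 tcp [ 0.5495 -0.1062  0.1137] xang -171.40 z [-3.e-04 -3.e-04 -1.e+00] F [-0.53 -0.34 -0.95] M [0.    0.042 0.02 ] w 0.0139
```

```bash
python3 -m crank '[{"tx":0,"ty":0,"tz":0.1,"ax":0,"ay":0,"az":0,"grip":0},{"tx":0,"ty":0,"tz":0.2,"ax":0,"ay":0,"az":0,"grip":0},{"tx":0,"ty":0,"tz":0.2,"ax":0,"ay":0,"az":0,"grip":0}]' ; python3 -c "
from h import *
st()"
```

```text
t: 7.7
tcp_pos: [0.5494, -0.1061, 0.1115]
ee_rot: [-0.075, 0.997, -0.0, -0.0]
force: [-0.5, -0.6, 0.4]
width: 0.0137
t 7.70 tcp [ 0.5494 -0.1061  0.1115] xang -171.40 z [-6.e-04 -2.e-04 -1.e+00] F [-0.45 -0.57  0.37] M [0.021 0.063 0.022] w 0.0137
```

```bash
python3 -m crank '[{"tx":0,"ty":0,"tz":0.1,"ax":0,"ay":0,"az":0,"grip":0},{"tx":0,"ty":0,"tz":0.2,"ax":0,"ay":0,"az":0,"grip":0},{"tx":0,"ty":0,"tz":0.2,"ax":0,"ay":0,"az":0,"grip":0}]' ; python3 -c "
from h import *
st()"
```

```text
t: 8.0
tcp_pos: [0.5493, -0.1061, 0.1093]
ee_rot: [-0.075, 0.997, -0.0, -0.0]
force: [0.0, 0.0, -0.6]
width: 0.0136
t 8.00 tcp [ 0.5493 -0.1061  0.1093] xang -171.40 z [-9.e-04 -1.e-04 -1.e+00] F [ 0.01  0.04 -0.63] M [-0.015  0.08  -0.003] w 0.0136
```

```bash
python3 -m crank '[{"tx":0,"ty":0,"tz":0.1,"ax":0,"ay":0,"az":0,"grip":0},{"tx":0,"ty":0,"tz":0.1,"ax":0,"ay":0,"az":0,"grip":0}]' ; python3 -c "
from h import *
st()"
```

```text
t: 8.2
tcp_pos: [0.5492, -0.106, 0.1082]
ee_rot: [-0.075, 0.997, 0.0, -0.001]
force: [-0.4, -0.4, -1.8]
width: 0.0139
t 8.20 tcp [ 0.5492 -0.106   0.1082] xang -171.40 z [-1.2e-03  1.0e-04 -1.0e+00] F [-0.41 -0.4  -1.82] M [0.046 0.017 0.051] w 0.0139
```

```bash
python3 -m crank '[{"tx":0,"ty":0,"tz":0.1,"ax":0,"ay":-0.001,"az":0,"grip":0},{"tx":0,"ty":0,"tz":0.2,"ax":0,"ay":-0.001,"az":0,"grip":0},{"tx":0,"ty":0,"tz":0.2,"ax":0,"ay":-0.001,"az":0,"grip":0}]' ; python3 -c "
from h import *
st()"
```

```text
t: 8.5
tcp_pos: [0.549, -0.106, 0.1059]
ee_rot: [-0.075, 0.997, 0.0, -0.0]
force: [0.4, -1.0, -0.6]
width: 0.0137
t 8.50 tcp [ 0.549  -0.106   0.1059] xang -171.40 z [-6.e-04  4.e-04 -1.e+00] F [ 0.36 -0.96 -0.6 ] M [-0.049 -0.044  0.023] w 0.0137
```

```bash
python3 -m crank '[{"tx":0,"ty":0,"tz":0.1,"ax":0,"ay":-0.001,"az":0,"grip":0},{"tx":0,"ty":0,"tz":0.2,"ax":0,"ay":-0.001,"az":0,"grip":0},{"tx":0,"ty":0,"tz":0.2,"ax":0,"ay":-0.001,"az":0,"grip":0}]' ; python3 -c "
from h import *
st()"
```

```text
t: 8.8
tcp_pos: [0.5489, -0.1059, 0.1037]
ee_rot: [-0.075, 0.997, 0.0, 0.0]
force: [0.2, -0.3, -0.3]
width: 0.0136
t 8.80 tcp [ 0.5489 -0.1059  0.1037] xang -171.40 z [ 1.e-04  6.e-04 -1.e+00] F [ 0.15 -0.34 -0.3 ] M [ 0.001 -0.05   0.059] w 0.0136
```

```bash
python3 -m crank '[{"tx":-0.05,"ty":0,"tz":0.1,"ax":0,"ay":0,"az":0,"grip":0},{"tx":-0.05,"ty":0,"tz":0.2,"ax":0,"ay":0,"az":0,"grip":0},{"tx":-0.05,"ty":0,"tz":0.2,"ax":0,"ay":0,"az":0,"grip":0}]' ; python3 -c "
from h import *
st()"
```

```text
t: 9.1
tcp_pos: [0.5493, -0.1058, 0.1015]
ee_rot: [-0.075, 0.997, 0.0, -0.0]
force: [-0.5, -0.3, -1.2]
width: 0.0137
t 9.10 tcp [ 0.5493 -0.1058  0.1015] xang -171.40 z [-3.e-04  8.e-04 -1.e+00] F [-0.46 -0.26 -1.16] M [-0.008  0.006  0.026] w 0.0137
```

```bash
python3 -m crank '[{"tx":0,"ty":0,"tz":0.1,"ax":0,"ay":0,"az":0,"grip":0},{"tx":0,"ty":0,"tz":0.2,"ax":0,"ay":0,"az":0,"grip":0},{"tx":0,"ty":0,"tz":0.2,"ax":0,"ay":0,"az":0,"grip":0}]' ; python3 -c "
from h import *
st()"
```

```text
t: 9.4
tcp_pos: [0.5495, -0.1057, 0.0999]
ee_rot: [-0.075, 0.997, 0.0, 0.0]
force: [-1.0, 1.5, 1.7]
width: 0.0138
t 9.40 tcp [ 0.5495 -0.1057  0.0999] xang -171.41 z [ 2.e-04  9.e-04 -1.e+00] F [-1.05  1.45  1.7 ] M [ 0.264  0.18  -0.023] w 0.0138
```

```bash
python3 -m crank '[{"tx":0,"ty":0,"tz":0.15,"ax":0,"ay":0,"az":0,"grip":0},{"tx":0,"ty":0,"tz":0.25,"ax":0,"ay":0,"az":0,"grip":0},{"tx":0,"ty":0,"tz":0.25,"ax":0,"ay":0,"az":0,"grip":0}]' ; python3 -c "
from h import *
st()"
```

```text
t: 9.7
tcp_pos: [0.5497, -0.1057, 0.0976]
ee_rot: [-0.075, 0.997, 0.0, 0.0]
force: [-1.3, 2.7, 5.2]
width: 0.0135
t 9.70 tcp [ 0.5497 -0.1057  0.0976] xang -171.40 z [ 4.e-04  1.e-03 -1.e+00] F [-1.32  2.66  5.21] M [ 0.374  0.332 -0.008] w 0.0135
```

```bash
python3 -m crank '[{"tx":0,"ty":0,"tz":0.12,"ax":0,"ay":0,"az":0,"grip":0},{"tx":0,"ty":0,"tz":0.22,"ax":0,"ay":0,"az":0,"grip":0},{"tx":0,"ty":0,"tz":0.22,"ax":0,"ay":0,"az":0,"grip":0}]' ; python3 -c "
from h import *
st()"
```

```text
t: 10.0
tcp_pos: [0.5498, -0.1056, 0.0958]
ee_rot: [-0.075, 0.997, 0.001, 0.0]
force: [-2.3, 1.1, 6.6]
width: 0.0141
t 10.00 tcp [ 0.5498 -0.1056  0.0958] xang -171.40 z [ 5.0e-04  1.2e-03 -1.0e+00] F [-2.35  1.1   6.57] M [0.479 0.496 0.019] w 0.0141
```

```bash
python3 -m crank '[{"tx":0,"ty":0,"tz":0.1,"ax":0,"ay":0,"az":0,"grip":0},{"tx":0,"ty":-0.2,"tz":0.1,"ax":0,"ay":0,"az":0,"grip":0},{"tx":0,"ty":-0.4,"tz":0.1,"ax":0,"ay":0,"az":0,"grip":0},{"tx":0,"ty":-0.4,"tz":0.1,"ax":0,"ay":0,"az":0,"grip":0}]' ; python3 -c "
from h import *
st()"
```

```text
t: 10.4
tcp_pos: [0.5505, -0.1095, 0.0954]
ee_rot: [-0.075, 0.997, 0.001, 0.0]
force: [-2.4, 2.3, 6.5]
width: 0.0137
t 10.40 tcp [ 0.5505 -0.1095  0.0954] xang -171.41 z [ 3.0e-04  1.7e-03 -1.0e+00] F [-2.43  2.26  6.52] M [ 0.537  0.522 -0.022] w 0.0137
```

```bash
python3 -m crank '[{"tx":0.06,"ty":-0.2,"tz":0.07,"ax":0,"ay":0,"az":0,"grip":0},{"tx":0.06,"ty":-0.4,"tz":0.07,"ax":0,"ay":0,"az":0,"grip":0},{"tx":0.06,"ty":-0.6,"tz":0.07,"ax":0,"ay":0,"az":0,"grip":0},{"tx":0.06,"ty":-0.6,"tz":0.07,"ax":0,"ay":0,"az":0,"grip":0}]' ; python3 -c "
from h import *
st(); cap('scene','s8');cap('wrist','w8')"
```

```text
t: 10.8
tcp_pos: [0.5512, -0.1155, 0.0954]
ee_rot: [-0.075, 0.997, 0.001, 0.001]
force: [-1.5, 2.3, 7.6]
width: 0.0136
t 10.80 tcp [ 0.5512 -0.1155  0.0954] xang -171.43 z [ 9.0e-04  2.1e-03 -1.0e+00] F [-1.5   2.31  7.59] M [0.594 0.432 0.062] w 0.0136
```

View pics/w8.png

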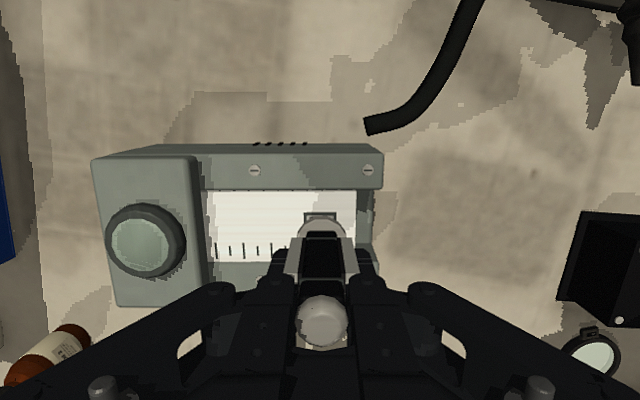

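```bash
python3 -m crank '[{"tx":0,"ty":-0.3,"tz":0.06,"ax":0,"ay":0,"az":0,"grip":0},{"tx":0,"ty":-0.6,"tz":0.06,"ax":0,"ay":0,"az":0,"grip":0},{"tx":0,"ty":-0.9,"tz":0.06,"ax":0,"ay":0,"az":0,"grip":0},{"tx":0,"ty":-1.2,"tz":0.06,"ax":0,"ay":0,"az":0,"grip":0},{"tx":0,"ty":-1.2,"tz":0.06,"ax":0,"ay":0,"az":0,"grip":0}]' ; python3 -c "
from h import *
st()"
```

```text
t: 11.4
tcp_pos: [0.5531, -0.1273, 0.0954]
ee_rot: [-0.075, 0.997, 0.001, 0.001]
force: [-2.9, 3.2, 6.8]
width: 0.0139
t 11.40 tcp [ 0.5531 -0.1273  0.0954] xang -171.44 z [ 9.0e-04  2.5e-03 -1.0e+00] F [-2.91  3.22  6.77] M [0.588 0.522 0.008] w 0.0139
```

```bash
python3 -m crank '[{"tx":0.1,"ty":-0.3,"tz":0.06,"ax":0,"ay":0,"az":0,"grip":0},{"tx":0.1,"ty":-0.6,"tz":0.06,"ax":0,"ay":0,"az":0,"grip":0},{"tx":0.1,"ty":-0.9,"tz":0.06,"ax":0,"ay":0,"az":0,"grip":0},{"tx":0.1,"ty":-1.2,"tz":0.06,"ax":0,"ay":0,"az":0,"grip":0},{"tx":0.1,"ty":-1.2,"tz":0.06,"ax":0,"ay":0,"az":0,"grip":0}]' ; python3 -c "
from h import *
st(); cap('wrist','w9'); cap('scene','s9'); cap('side','d9')
crop('d9',290,170,390,260,7,'d9w')"
```

```text
t: 11.9
tcp_pos: [0.5545, -0.1393, 0.0955]
ee_rot: [-0.074, 0.997, 0.002, 0.001]
force: [-0.9, 3.6, 7.4]
width: 0.0139
t 11.90 tcp [ 0.5545 -0.1393  0.0955] xang -171.47 z [ 0.0021  0.0032 -1.    ] F [-0.85  3.64  7.43] M [ 0.677  0.289 -0.009] w 0.0139
```

View pics/w9.png

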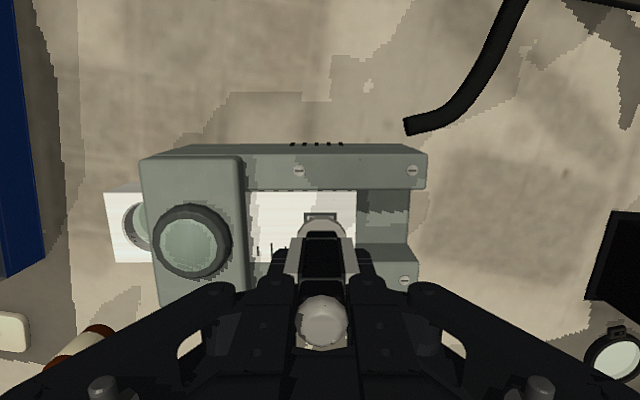

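View pics/d9w.png

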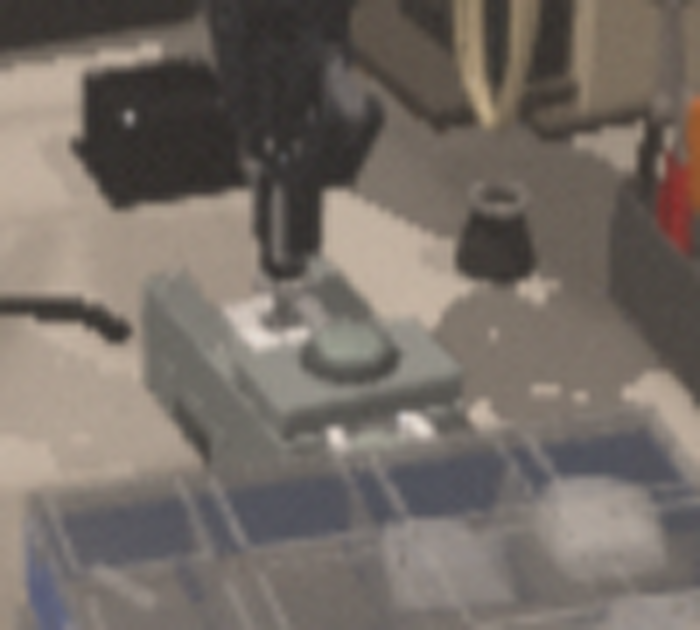

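```bash
python3 -m crank '[{"tx":0,"ty":-0.3,"tz":0.06,"ax":0,"ay":0,"az":0,"grip":0},{"tx":0,"ty":-0.6,"tz":0.06,"ax":0,"ay":0,"az":0,"grip":0},{"tx":0,"ty":-0.8,"tz":0.06,"ax":0,"ay":0,"az":0,"grip":0},{"tx":0,"ty":-0.8,"tz":0.06,"ax":0,"ay":0,"az":0,"grip":0}]' ; python3 -c "
from h import *
st()"
```

```text
t: 12.45
tcp_pos: [0.5563, -0.1469, 0.0957]
ee_rot: [-0.074, 0.997, 0.002, 0.002]
force: [-0.9, 3.5, 6.9]
width: 0.014
t 12.45 tcp [ 0.5563 -0.1469  0.0957] xang -171.48 z [ 0.0033  0.0036 -1.    ] F [-0.91  3.49  6.86] M [0.797 0.242 0.079] w 0.0140
```

```bash
python3 -m crank '[{"tx":0,"ty":-0.12,"tz":0.06,"ax":0,"ay":0,"az":0,"grip":0},{"tx":0,"ty":-0.12,"tz":0.06,"ax":0,"ay":0,"az":0,"grip":0}]' ; python3 -c "
from h import *
st();cap('wrist','w10');crop('w10',60,150,440,310,2,'w10c')"
```

```text
t: 12.65
tcp_pos: [0.5567, -0.1478, 0.0957]
ee_rot: [-0.074, 0.997, 0.002, 0.002]
force: [-1.8, 3.1, 6.4]
width: 0.0139
t 12.65 tcp [ 0.5567 -0.1478  0.0957] xang -171.49 z [ 0.0036  0.0045 -1.    ] F [-1.81  3.14  6.41] M [0.713 0.388 0.023] w 0.0139
```

View pics/w10c.png

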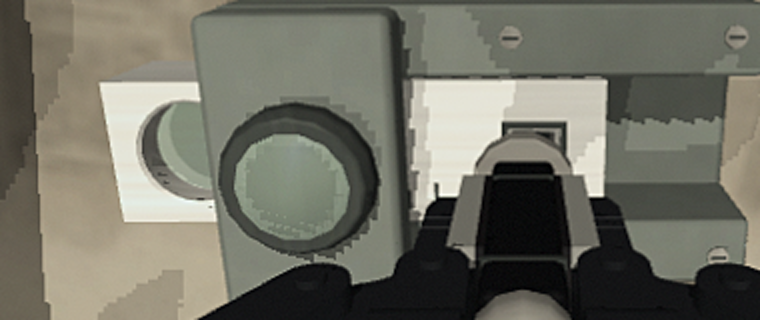

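Run:
```python
from h import *
crop('w10',295,195,365,245,10,'w10w')
```

```text
(no output)
```

View pics/w10w.png

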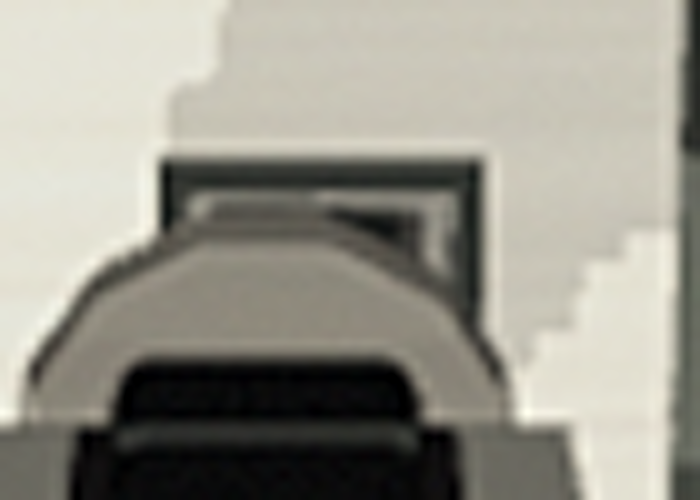

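Run:
```python
from h import *
u=np.array([.148,-.989])
w0=load('w6'); a=np.mean([atz(w0,280+x/8,150+302/8,.06)[:2] for x in(207,407)],0)
w=load('w10'); b=np.mean([atz(w,295+x/10,195+158/10,.06)[:2] for x in(160,484)],0)
print(a,b,(b-a)@u,(b-a)@[.989,.148])
w7=load('w7'); a=np.mean([atz(w7,270+x/7,150+350/7,.06)[:2] for x in(255,455)],0); print((b-a)@u)
```

```text
[ 0.54048243 -0.10758631] [ 0.54606975 -0.14615085] 0.038967260171624094 -0.00018169914734574716
0.03870434406872353
```

```bash
python3 -m crank '[{"tx":0.03,"ty":-0.1,"tz":0.06,"ax":0,"ay":0,"az":0,"grip":0},{"tx":0.03,"ty":-0.2,"tz":0.06,"ax":0,"ay":0,"az":0,"grip":0},{"tx":0.03,"ty":-0.2,"tz":0.06,"ax":0,"ay":0,"az":0,"grip":0}]' ; python3 -c "
from h import *
st()"
```

```text
t: 13.0
tcp_pos: [0.557, -0.1494, 0.0957]
ee_rot: [-0.074, 0.997, 0.003, 0.002]
force: [-1.4, 4.4, 6.9]
width: 0.0137
t 13.00 tcp [ 0.557  -0.1494  0.0957] xang -171.50 z [ 0.0038  0.0055 -1.    ] F [-1.41  4.41  6.93] M [ 0.784  0.41  -0.038] w 0.0137
```

```bash
python3 -m crank '[{"tx":0,"ty":-0.1,"tz":0.06,"ax":0,"ay":0,"az":0,"grip":0},{"tx":0,"ty":-0.1,"tz":0.06,"ax":0,"ay":0,"az":0,"grip":0}]' ; python3 -c "
from h import *
st()"
```

```text
t: 13.2
tcp_pos: [0.5571, -0.1499, 0.0955]
ee_rot: [-0.074, 0.997, 0.003, 0.002]
force: [-2.1, 3.7, 7.4]
width: 0.0136
t 13.20 tcp [ 0.5571 -0.1499  0.0955] xang -171.50 z [ 0.0034  0.0069 -1.    ] F [-2.05  3.72  7.42] M [0.818 0.468 0.041] w 0.0136
```

```bash
python3 -m crank '[{"tx":0,"ty":-0.1,"tz":0.06,"ax":0,"ay":0,"az":0,"grip":0},{"tx":0,"ty":-0.1,"tz":0.06,"ax":0,"ay":0,"az":0,"grip":0}]' ; python3 -c "
from h import *
st();cap('wrist','w11');crop('w11',295,195,365,245,10,'w11w')"
```

```text
t: 13.4
tcp_pos: [0.5573, -0.1504, 0.0955]
ee_rot: [-0.074, 0.997, 0.004, 0.002]
force: [-2.2, 3.9, 8.0]
width: 0.0135
t 13.40 tcp [ 0.5573 -0.1504  0.0955] xang -171.51 z [ 0.003   0.0081 -1.    ] F [-2.16  3.93  8.  ] M [0.826 0.538 0.019] w 0.0135
```

View pics/w11w.png

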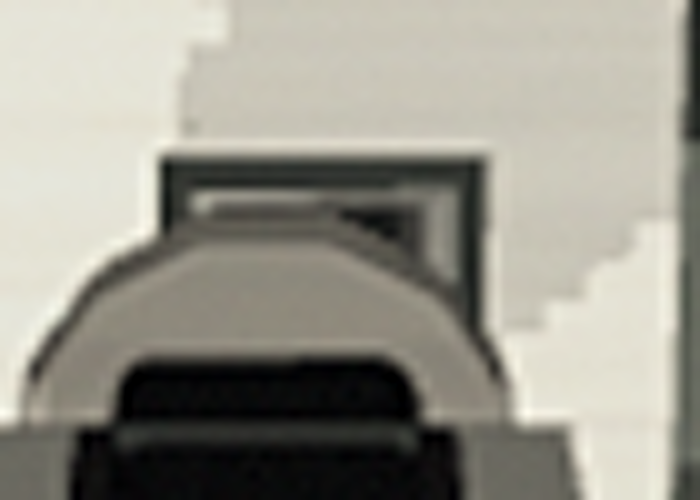

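Run:
```python
from h import *
u=np.array([.148,-.989])
w0=load('w6'); a=np.mean([atz(w0,280+x/8,150+302/8,.06)[:2] for x in(207,407)],0)
w=load('w11'); b=np.mean([atz(w,295+x/10,195+157/10,.06)[:2] for x in(160,486)],0)
print((b-a)@u)
# rear edges: slide rear edge vs unit
```

```text
0.04137955106834148
```

```bash
python3 -m crank '[{"tx":0,"ty":-0.15,"tz":0.05,"ax":0,"ay":0,"az":0,"grip":0},{"tx":0,"ty":-0.15,"tz":0.05,"ax":0,"ay":0,"az":0,"grip":0}]' ; python3 -c "
from h import *
st()"
```

```text
t: 13.65
tcp_pos: [0.5575, -0.1513, 0.0955]
ee_rot: [-0.074, 0.997, 0.005, 0.002]
force: [-2.9, 4.3, 6.4]
width: 0.0137
t 13.65 tcp [ 0.5575 -0.1513  0.0955] xang -171.51 z [ 0.0024  0.0094 -1.    ] F [-2.94  4.33  6.44] M [0.831 0.583 0.066] w 0.0137
```

```bash
python3 -m crank '[{"tx":0,"ty":-0.04,"tz":-0.3,"ax":0,"ay":0,"az":0,"grip":0},{"tx":0,"ty":-0.04,"tz":-0.6,"ax":0,"ay":0,"az":0,"grip":0},{"tx":0,"ty":-0.04,"tz":-0.9,"ax":0,"ay":0,"az":0,"grip":0},{"tx":0,"ty":-0.04,"tz":-0.9,"ax":0,"ay":0,"az":0,"grip":0}]' ; python3 -c "
from h import *
st()"
```

```text
t: 14.05
tcp_pos: [0.5569, -0.1512, 0.1038]
ee_rot: [-0.074, 0.997, 0.005, 0.001]
force: [-0.8, 4.3, 0.5]
width: 0.0139
t 14.05 tcp [ 0.5569 -0.1512  0.1038] xang -171.52 z [ 9.000e-04  1.080e-02 -9.999e-01] F [-0.82  4.34  0.54] M [0.88  0.328 0.041] w 0.0139
```

```bash
python3 -m crank '[{"tx":0,"ty":0.15,"tz":0,"ax":0.009,"ay":0,"az":0,"grip":0},{"tx":0,"ty":0.3,"tz":0,"ax":0.009,"ay":0,"az":0,"grip":0},{"tx":0,"ty":0.45,"tz":0,"ax":0.009,"ay":0,"az":0,"grip":0},{"tx":0,"ty":0.6,"tz":0,"ax":0.009,"ay":0,"az":0,"grip":0}]' ; python3 -c "
from h import *
st();cap('wrist','w12');crop('w12',275,185,375,245,7,'w12w')"
```

```text
t: 14.45
tcp_pos: [0.5562, -0.1457, 0.1039]
ee_rot: [-0.074, 0.997, 0.0, 0.001]
force: [-0.8, -0.6, -1.2]
width: 0.0137
t 14.45 tcp [ 0.5562 -0.1457  0.1039] xang -171.50 z [ 2.9e-03  2.0e-04 -1.0e+00] F [-0.82 -0.6  -1.15] M [-0.018 -0.007 -0.016] w 0.0137
```

View pics/w12w.png

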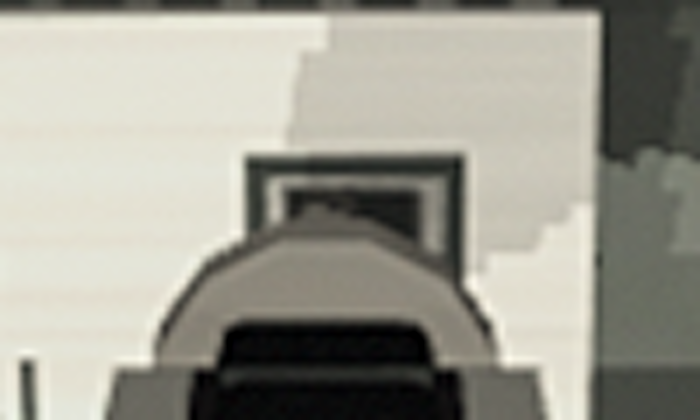

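```bash
python3 -m crank '[{"tx":0,"ty":0.15,"tz":-0.2,"ax":0,"ay":0,"az":0,"grip":0},{"tx":0,"ty":0.15,"tz":-1,"ax":0,"ay":0,"az":0,"grip":0},{"tx":0,"ty":0.15,"tz":-2.5,"ax":0,"ay":0,"az":0,"grip":0},{"tx":0,"ty":0.15,"tz":-5,"ax":0,"ay":0,"az":0,"grip":0},{"tx":0,"ty":0.15,"tz":-8,"ax":0,"ay":0,"az":0,"grip":0},{"tx":0,"ty":0.15,"tz":-8,"ax":0,"ay":0,"az":0,"grip":0}]' ; python3 -c "
from h import *
st();cap('wrist','w13');go([.5657,.1205,.185],166)"
```

```text
t: 15.1
tcp_pos: [0.5589, -0.1457, 0.1907]
ee_rot: [-0.074, 0.997, -0.003, 0.006]
force: [1.1, -0.4, 0.1]
width: 0.0137
t 15.10 tcp [ 0.5589 -0.1457  0.1907] xang -171.49 z [ 0.0132 -0.0047 -0.9999] F [ 1.07 -0.37  0.07] M [-0.006 -0.031  0.02 ] w 0.0137
t_cm [-4.718 26.156  0.235] a [-0.0024  0.0097  0.3927]
```

View pics/w13.png

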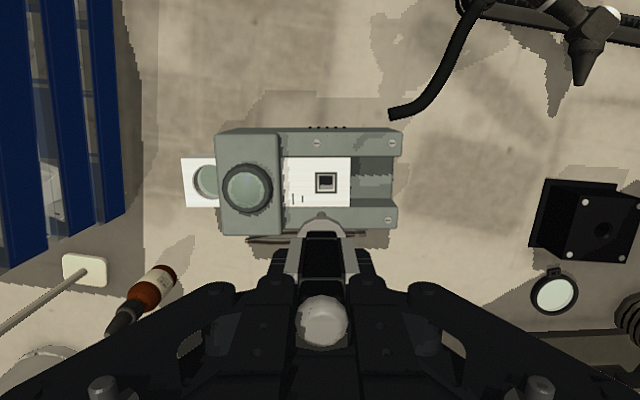

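```bash
python3 -m crank '[{"tx":-0.9,"ty":4.5,"tz":0.2,"ax":-0.0024,"ay":0.0097,"az":0.1,"grip":0},{"tx":-1.7,"ty":9,"tz":0.2,"ax":-0.0024,"ay":0.0097,"az":0.2,"grip":0},{"tx":-2.5,"ty":13.5,"tz":0.2,"ax":-0.0024,"ay":0.0097,"az":0.3,"grip":0},{"tx":-3.3,"ty":18,"tz":0.2,"ax":-0.0024,"ay":0.0097,"az":0.393,"grip":0},{"tx":-4.1,"ty":22.5,"tz":0.2,"ax":-0.0024,"ay":0.0097,"az":0.393,"grip":0},{"tx":-4.7,"ty":26.15,"tz":0.2,"ax":-0.0024,"ay":0.0097,"az":0.393,"grip":0},{"tx":-4.7,"ty":26.15,"tz":2,"ax":-0.0024,"ay":0.0097,"az":0.393,"grip":0},{"tx":-4.7,"ty":26.15,"tz":5,"ax":-0.0024,"ay":0.0097,"az":0.393,"grip":0},{"tx":-4.7,"ty":26.15,"tz":5,"ax":-0.0024,"ay":0.0097,"az":0.393,"grip":0},{"tx":-4.7,"ty":26.15,"tz":5,"ax":-0.0024,"ay":0.0097,"az":0.393,"grip":0}]' ; python3 -c "
from h import *
cap('wrist','w14');st();crop('w14',230,120,410,280,4,'w14c');go([.5657,.1205,.115],166)"
```

```text
t: 16.15
tcp_pos: [0.5653, 0.1202, 0.1367]
ee_rot: [0.122, 0.993, -0.0, -0.001]
force: [-0.2, 1.2, -0.4]
width: 0.0134
t 16.20 tcp [0.5662 0.12   0.138 ] xang 165.96 z [ 3.e-04 -1.e-04 -1.e+00] F [ 0.44 -0.43 -0.3 ] M [-0.031 -0.133 -0.002] w 0.0136
t_cm [0.066 0.033 2.295] a [-0.      0.0003 -0.0007]
```

View pics/w14c.png

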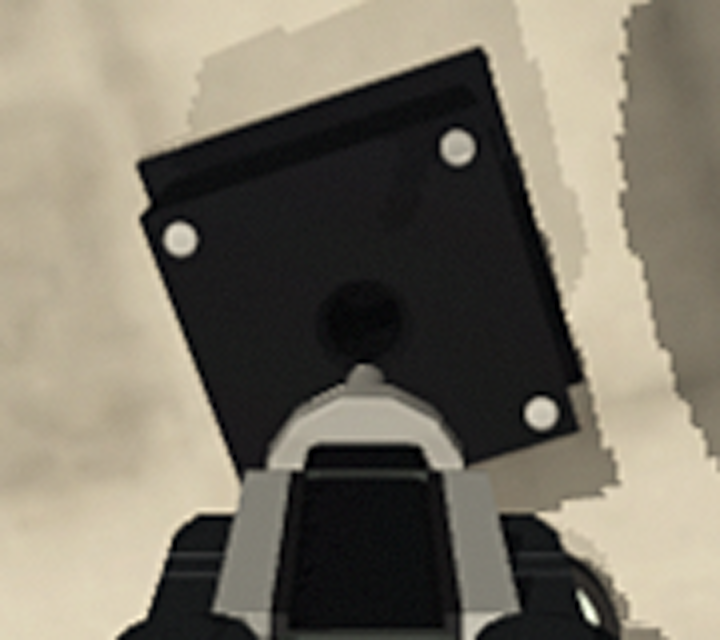

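Run:
```python
from h import *
c=load('w14'); f=lambda x,y,z:atz(c,230+x/4,120+y/4,z)
print('hole',f(363,322,.044),'tip far',f(363,365,.0793),'pred far',(proj(c,np.array([.5662,.12,.0793])+.003*np.array([-.97,.242,0]))-[230,120])*4)
print('screws diag mid',(f(180,240,.044)+f(541,412,.044))/2)
```

```text
hole [0.56457485 0.1202669  0.044     ] tip far [0.5618606  0.12092436 0.0793    ] pred far [363.99063907 373.80976846]
screws diag mid [0.56561438 0.12013538 0.044     ]
```

```bash
python3 -m crank '[{"tx":0.03,"ty":0.03,"tz":2,"ax":0,"ay":0,"az":0,"grip":0},{"tx":0.03,"ty":0.03,"tz":3,"ax":0,"ay":0,"az":0,"grip":0},{"tx":0.03,"ty":0.03,"tz":3.7,"ax":0,"ay":0,"az":0,"grip":0},{"tx":0.03,"ty":0.03,"tz":3.9,"ax":0,"ay":0,"az":0,"grip":0},{"tx":0.03,"ty":0.03,"tz":3.9,"ax":0,"ay":0,"az":0,"grip":0}]' ; python3 -c "
from h import *
cap('wrist','w15');st();crop('w15',230,120,410,280,4,'w15c');go([.5655,.1204,.068],166)"
```

```text
t: 16.7
tcp_pos: [0.5662, 0.1203, 0.0992]
ee_rot: [0.122, 0.992, 0.0, 0.0]
force: [-0.0, 0.0, -0.8]
width: 0.0136
t 16.75 tcp [0.5665 0.1204 0.0995] xang 165.96 z [ 1.2e-03 -1.0e-04 -1.0e+00] F [-0.01 -0.33 -1.98] M [-0.052  0.036  0.012] w 0.0137
t_cm [ 0.099 -0.019  3.153] a [ 0.0002  0.0012 -0.0008]
```

View pics/w15c.png

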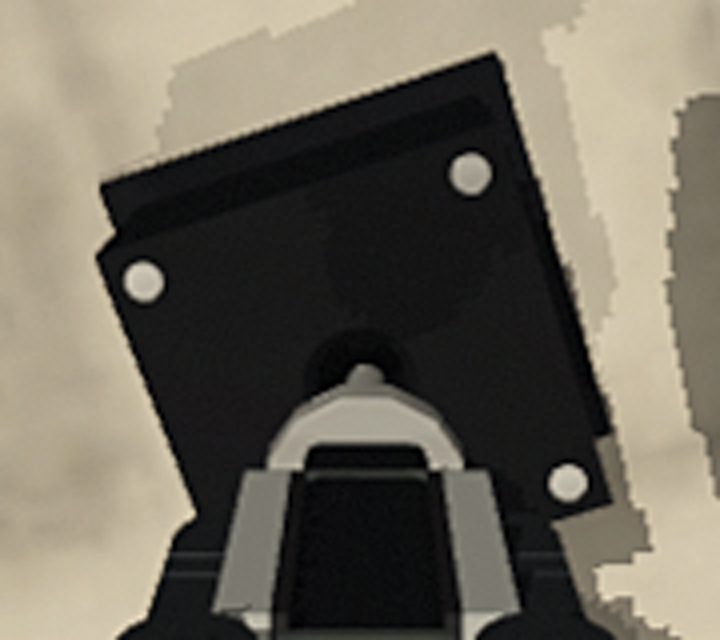

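Tip is entering the hole (pin at crop (363,370), hole centre about (358,375)); lowering.

```bash
python3 -m crank '[{"tx":0.05,"ty":-0.03,"tz":1,"ax":0,"ay":0,"az":0,"grip":0},{"tx":0.05,"ty":-0.03,"tz":2,"ax":0,"ay":0,"az":0,"grip":0},{"tx":0.05,"ty":-0.03,"tz":2.8,"ax":0,"ay":0,"az":0,"grip":0},{"tx":0.05,"ty":-0.03,"tz":3.1,"ax":0,"ay":0,"az":0,"grip":0},{"tx":0.05,"ty":-0.03,"tz":3.1,"ax":0,"ay":0,"az":0,"grip":0}]' ; python3 -c "
from h import *
st()"
```

```text
t: 17.25
tcp_pos: [0.5653, 0.1202, 0.0675]
ee_rot: [0.122, 0.992, -0.0, -0.0]
force: [-1.0, 0.7, -0.9]
width: 0.014
t 17.25 tcp [0.5653 0.1202 0.0675] xang 165.96 z [-7.e-04 -0.e+00 -1.e+00] F [-0.97  0.74 -0.92] M [-0.055 -0.065 -0.004] w 0.0140
```

```bash
python3 -m crank '[{"tx":0,"ty":0,"tz":0.2,"ax":0,"ay":0,"az":0,"grip":0},{"tx":0,"ty":0,"tz":0.35,"ax":0,"ay":0,"az":0,"grip":0},{"tx":0,"ty":0,"tz":0.35,"ax":0,"ay":0,"az":0,"grip":0}]' ; python3 -c "
from h import *
st()"
```

```text
t: 17.55
tcp_pos: [0.5653, 0.1202, 0.0639]
ee_rot: [0.122, 0.993, -0.0, -0.0]
force: [0.2, -0.3, -0.5]
width: 0.0136
t 17.55 tcp [0.5653 0.1202 0.0639] xang 165.96 z [-7.e-04 -1.e-04 -1.e+00] F [ 0.18 -0.26 -0.5 ] M [ 0.014 -0.009 -0.005] w 0.0136
```

```bash
python3 -m crank '[{"tx":0,"ty":0,"tz":0.08,"ax":0,"ay":0,"az":0,"grip":0},{"tx":0,"ty":0,"tz":0.08,"ax":0,"ay":0,"az":0,"grip":0}]' ; python3 -c "
from h import *
st()"
```

```text
t: 17.75
tcp_pos: [0.5653, 0.1202, 0.0632]
ee_rot: [0.122, 0.992, -0.0, -0.0]
force: [-1.1, -0.0, -1.4]
width: 0.0134
t 17.75 tcp [0.5653 0.1202 0.0632] xang 165.96 z [-6.e-04 -1.e-04 -1.e+00] F [-1.14 -0.05 -1.41] M [ 0.018  0.017 -0.053] w 0.0134
```

```bash
python3 -m crank '[{"tx":0,"ty":0,"tz":0.08,"ax":0,"ay":0,"az":0,"grip":0},{"tx":0,"ty":0,"tz":0.08,"ax":0,"ay":0,"az":0,"grip":0}]' ; python3 -c "
from h import *
st()"
```

```text
t: 17.95
tcp_pos: [0.5655, 0.1202, 0.0627]
ee_rot: [0.122, 0.993, -0.0, -0.0]
force: [0.3, -0.5, 0.4]
width: 0.0135
t 17.95 tcp [0.5655 0.1202 0.0627] xang 165.96 z [-1.e-04 -1.e-04 -1.e+00] F [ 0.26 -0.5   0.41] M [-0.017  0.015  0.032] w 0.0135
```

```bash
python3 -m crank '[{"tx":0,"ty":0,"tz":0.03,"ax":0,"ay":0,"az":0,"grip":0.25},{"tx":0,"ty":0,"tz":0,"ax":0,"ay":0,"az":0,"grip":0.35},{"tx":0,"ty":0,"tz":0,"ax":0,"ay":0,"az":0,"grip":0.6},{"tx":0,"ty":0,"tz":0,"ax":0,"ay":0,"az":0,"grip":1},{"tx":0,"ty":0,"tz":0,"ax":0,"ay":0,"az":0,"grip":1},{"tx":0,"ty":0,"tz":0,"ax":0,"ay":0,"az":0,"grip":1}]' ; python3 -c "
from h import *
st();cap('wrist','w16')"
```

```text
t: 18.55
tcp_pos: [0.5655, 0.1202, 0.0627]
ee_rot: [0.122, 0.992, -0.0, -0.0]
force: [0.2, 0.6, -0.1]
width: 0.085
t 18.55 tcp [0.5655 0.1202 0.0627] xang 165.95 z [-1.e-04 -0.e+00 -1.e+00] F [ 0.22  0.63 -0.05] M [-0.008 -0.027  0.03 ] w 0.0850
```

View pics/w16.png

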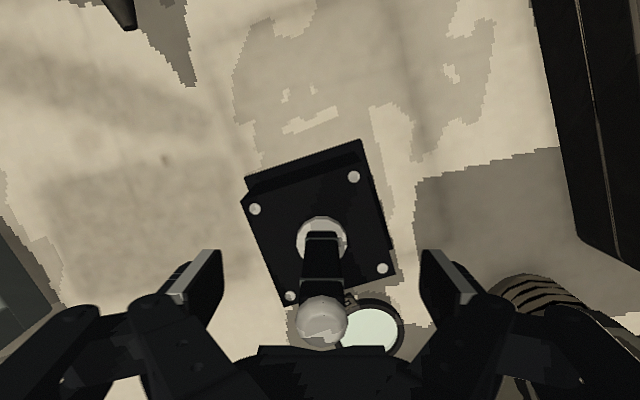

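Released; looks seated as before. Retreat straight up, then check from above.

```bash
python3 -m crank '[{"tx":0,"ty":0,"tz":-3,"ax":0,"ay":0,"az":0,"grip":1},{"tx":0,"ty":0,"tz":-6,"ax":0,"ay":0,"az":0,"grip":1},{"tx":0,"ty":0,"tz":-10,"ax":0,"ay":0,"az":0,"grip":1},{"tx":0,"ty":0,"tz":-14,"ax":0,"ay":0,"az":0,"grip":1},{"tx":-4,"ty":-2,"tz":-18,"ax":0,"ay":0,"az":0,"grip":1},{"tx":-6,"ty":-6,"tz":-20,"ax":0,"ay":0,"az":-0.1,"grip":1},{"tx":-6,"ty":-8,"tz":-20,"ax":0,"ay":0,"az":-0.2,"grip":1},{"tx":-6,"ty":-8,"tz":-20,"ax":0,"ay":0,"az":-0.2,"grip":1},{"tx":-6,"ty":-8,"tz":-20,"ax":0,"ay":0,"az":-0.2,"grip":1}]' ; python3 -c "
from h import *
st();cap('wrist','w17');cap('scene','s17');cap('side','d17')
d=load('d17'); print(proj(d,[.5655,.1203,.118]),proj(d,[.5655,.1203,.044]))
crop('d17',280,150,380,250,6,'d17c')"
```

```text
t: 19.5
tcp_pos: [0.6041, 0.0279, 0.2622]
ee_rot: [0.024, 1.0, 0.0, -0.0]
force: [0.3, 0.7, -0.4]
width: 0.0853
t 19.50 tcp [0.6041 0.0279 0.2622] xang 177.29 z [-8.e-04  5.e-04 -1.e+00] F [ 0.25  0.69 -0.4 ] M [-0.034  0.018 -0.023] w 0.0853
[312.97309187 163.47417359] [312.80985674 182.62775193]
```

View pics/w17.png

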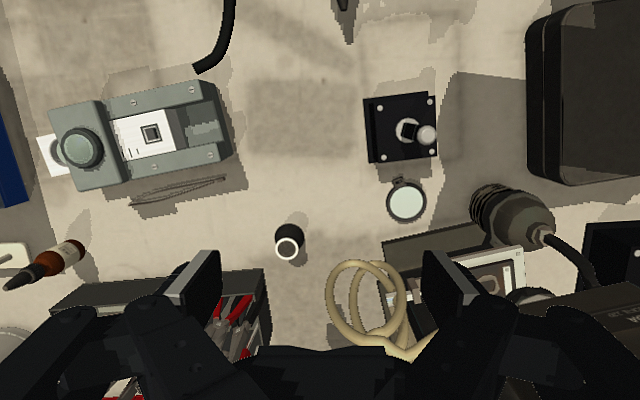

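View pics/d17c.png

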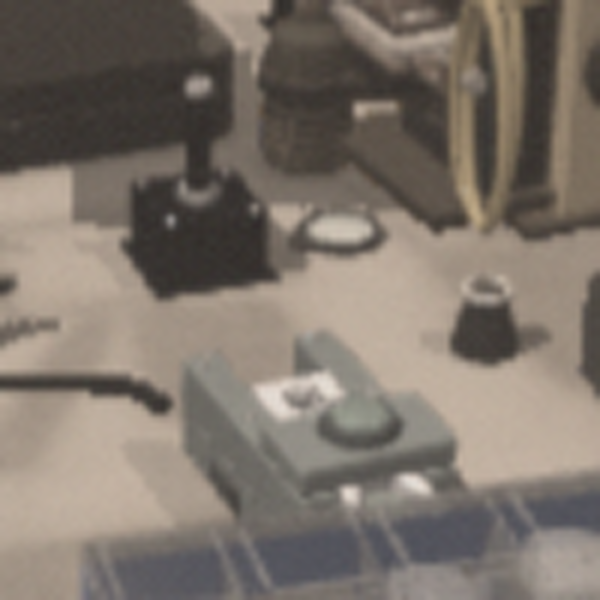

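Run:
```python
from h import *
crop('w17',130,110,175,160,10,'w17w')
c=load('w17');print((atz(c,151.3,134,.06)[:2]-[.5496,-.1055])@[.148,-.989])
```

```text
0.037039951379942385
```

View pics/w17w.png

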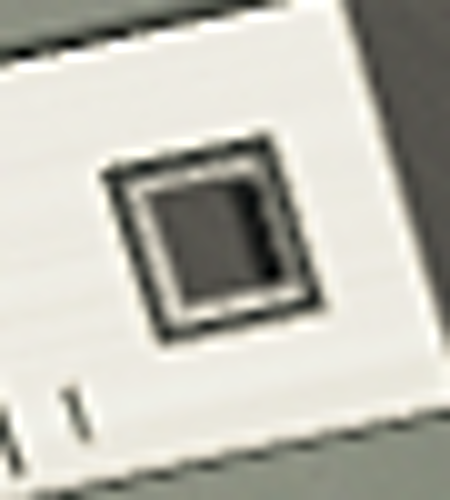

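The slide rests about 37 mm out (latched at 0.0375 within error), and the tool is seated. Handing in.

```bash
python3 -c "
from h import *
print(bot.job_done())"
```

```text
the job is handed in; nothing more can be done
None
```

The slide is out and holding by itself, and the pin tool is back in the smaller holder. I handed in at about 19.7 s of the 54 s.

- **Pressing and pushing:** I felt the button about 18 mm down the well and pressed it roughly 5 mm. With the button held down, I pushed the slide to about 41–42 mm. I let the button up while the pin still held the slide there, then backed off and lifted out.
- **Forces:** The highest readings, taken at the end of each move, were about 8–9 N straight down and about 5 N sideways. The combined force stayed around 10 N, under the 18 N limit. Forces between readings were not recorded.
- **Slide check:** After backing off, the force on the pin fell to zero and the slide stayed put. The last wrist picture puts it about 37.0 mm out, which matches the latched 37.5 mm within about 1 mm.
- **Tool check:** The tool's knob appears at the same side-camera pixel as at the start, (313,164). The gripper was also at the same height when I let go as when I took the tool, so I judge it fully seated.
- **Bystanders:** In the last pictures I saw no sign that anything else had moved. I did not measure this.
- **Disagreements:** Before the pin went in, the wrist pictures of the well differed by up to 2 mm, and the scene camera was about 3 mm off them. I used the closest wrist view. A sideways force of 1–3 N across the slide showed up during the push, probably friction at the pin tip.

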